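Show a culture dish from the transport rack to the inspection camera

TASK

The large culture dish in the wire rack is to be photographed by the inspection camera. First get the bottle out of the picture by standing it upright on the table at least 10 cm to one side of the camera's line of sight, and fold the rack's transport bail right down off the dishes, towards the robot. Then lift the large dish out and finish while still holding it up in the air, with nothing else supporting it, its centre in the camera's focus 160 mm straight in front of the lens and its flat side square to the lens (either side will do); leave the small dishes and everything else where they are, and do not knock the camera.

Things in the scene. Friction and masses are not known exactly. Their poses are not given: they have to be found in the camera images.
- dish_center (a point): centre of the large clear round culture dish (90 mm diameter, 15 mm thick, 40 g) on edge in one of the rack's slots, 55 mm above the table, top of the rim at 100 mm; it leans up to 4 degrees. z axis: square to its flat sides, at the start level along the rack's y axis; x, y: in the dish's plane. Pinch it across its thickness from above by the top 25 mm of the rim; it lifts straight out.
- rack: steel wire rack fixed to the table, 200 mm long (its y axis) by 85 mm (x axis); origin on the table under its middle, z up, -x side to the robot. Three slots at y = -50, 0, +50 mm; in each a dish stands on edge in the rack's x-z plane between two wire hoops 46 mm high and 17 mm apart. Which slot holds which dish varies.
- bail (a joint): angle (rad) of the transport bail, a bucket-handle wire over the row of dishes: 0 upright (start 0 to 0.12), growing as it folds to the rack's -x side, the robot's; 1.35 on its stop. Hinge axis: along the rack's y axis, 20 mm above the rack's origin; the bar is 106 mm from it. Slight friction holds it near upright; beyond about 0.35 rad it falls to the stop.
- bail_grip (a point): middle of the black round grip sleeve (12 mm diameter, 64 mm long along the rack's y axis) in the middle of the bail's bar; 126 mm above the table when the bail is upright. Can be pinched from above across the rack's x axis, or pushed.
- small_1_center (a point): centre of a small culture dish, 60 mm diameter, 15 mm thick, on edge in another slot (z axis square to its flat sides, top of its rim 66 mm above the table). Stays in the rack.
- small_2_center (a point): centre of the second small dish, like the first, in the remaining slot. Stays in the rack.
- bottle_center (a point): centre, half-way up, of the capped reagent bottle (round, 43 mm diameter, 86 mm high, 120 g, white cap, loose) that stands upright in front of the camera's lens, on the very place where the dish is to be held; z up. Can be gripped round the body from above.
- lens (a point): centre of the lens's front, in the black ring light (54 mm diameter) of the head, 60 mm in front of the head's tilt axis, which is 172 mm above the table. x axis points straight back into the camera; the line of sight runs along -x, sloping down by 0.25 to 0.5 rad (varies from start to start; stiff); y axis level.
- focus (a point): the point in the air in focus, 160 mm in front of the lens on its line of sight (65 to 120 mm above the table); same axes as lens, so x points to the lens. The dish's centre belongs here with its flat side square to x.
- jar_center (a point): centre of a loose sample jar with a yellow cap, 52 mm diameter, 66 mm high, right of the camera: stays where it is.
- timer_center (a point): centre of a loose bench timer, 58 x 66 x 19 mm, on the table in front: stays where it is.

How it is judged:
On the way, in this order (a step that is already met when the one before it is completed fails the run):
1. the bottle stands upright and released on the table at the side of the line of sight, and the bail is folded down off the dishes ((y of bottle_center in the frame of focus above 0.09 m or y of bottle_center in the frame of focus below -0.09 m) and height (world z) of bottle_center between 0.036 and 0.052 m and angle between bottle_center's own z axis and vertical below 0.12 rad and contact force between bottle and the fingers below 0.1 N and value of joint bail above 1 rad), for 0.2 s.
2. the large dish is held by the fingers, clear of the rack (contact force between dish_large and the fingers above 0.5 N and contact force between dish_large and rack below 0.02 N and distance between dish_center and rack above 0.11 m), for 0.2 s.
At the end, for the whole second after the job is handed in: Fingers hold the large dish still, free of rack, camera and bottle, centre within 15 mm of the focus, flat side square to the line of sight within 0.12 rad (7 deg); bottle upright on the table, released, centre 90 mm or more aside of the line of sight seen from above; bail folded past 1.0 rad (all of step 1 and distance between dish_center and focus below 0.015 m and angle between the z axis of dish_center and the x axis of focus, either way round below 0.12 rad and contact force between dish_large and the fingers above 0.5 N and contact force between dish_large and rack below 0.02 N and contact force between dish_large and camera below 0.02 N and contact force between dish_large and bottle below 0.02 N and linear speed of dish_large below 0.02 m/s); the arm keeps its last pose, push and grip.
It fails at once if the camera is knocked out of line (lens moved by more than 6 mm) (distance of lens from where it was at the start of the episode above 0.006 m).
It fails at once if the bottle is knocked over (angle between bottle_center's own z axis and vertical above 0.7 rad).
It fails at once if a small dish is shifted by more than 20 mm (distance of any of small_1_center, small_2_center from where it was at the start of the episode above 0.02 m).
It fails at once if the sample jar or the timer is shifted by more than 20 mm (distance of any of jar_center, timer_center from where it was at the start of the episode above 0.02 m).
It also fails if it takes over 59 s, if anything falls off the work surface, if the arm or the gripper's body presses on something with over 40 N, if the wrist force passes 120 N, or if a joint passes its speed limit or range.

ROBOT

A 6-joint arm with a two-finger parallel gripper is mounted at the origin on a cart in front of the work surface, level with it; the furniture and walls round the work are solid. World frame = base frame: x ahead of the robot, y to its left, z up, the work surface at z = 0. Lengths are in m, angles in rad, forces in N, time in s.
With the tool pointing down it reaches from about 0.35 to 0.85 m from the base axis. Payload 8.1 kg.
Tool frame: the origin (TCP) lies midway between the tips of the shut fingers; the grasp point (between the pads) lies 19 mm behind it; z points along the fingers, y is the direction in which the jaws open and shut (so a half turn about z gives the same grasp; the last joint's range is limited). The gripper opens to 93 mm and grips with 3 to 60 N. Pads are 15 mm wide; open, the fingers measure 128 mm over their backs; the gripper's body (75 mm by 188 mm) begins 65 mm behind the grasp point.
Start: joints at [-1.304, 0.13, 1.488, -0, 1.523, -0.085], TCP at [0.207, -0.563, 0.219] pointing down, gripper open.
Joint ranges: [-2.96, 2.96], [-0.89, 2.26], [0.02, 2.5], [-1.34, 4.48], [0, 2.73], [-2.66, 2.66]. Speed limits (rad/s): [2.39, 2.39, 2.79, 3.14, 3.14, 3.14].

INTERFACE

Orientations are given as a rotation vector (axis times angle).
In Python, from plant import robot, optics, ticket gives the robot as it stands.
- The arm moves only by the tool send_rows, never from a script. Its argument "targets" is a list of rows, each a list of 3 entries, a list of its own where there are three numbers: the opening, from -1 (shut) to 1 (fully open), then the shift along the tool's x, y, z in mm, then the turn about the tool's z in rad. A call has 1 to 12 rows; each row shifts and turns the commanded pose from where the row before left it, along the tool's axes as they then stand; what a row does not reach is not made up. A row lasts 1/10 s, in which the tool goes at most 50 mm and 8.59 degrees, less where a joint would pass 70% of its speed; a pose out of reach is approached as far as the arm can. A call with a gripper value outside its range is refused whole. The fingers move at their own pace and stop on an object; "newtons" is the grip in N (left out, the last holds). Time passes only in rows, so rows that do not move let the fingers close. It gives the time, the measured TCP pose, the force and the opening at its end, in the units of the state.
- robot.read_state(): the state, without advancing time (a new reading comes with each control period).
- optics.read_camera(name): name is "scene" or "side" or "wrist"; returns a dict with "color" (480x640x3 uint8, red, green, blue), "K" (3x3 intrinsics, pixels), "position" and "orientation" of the camera in the world. Camera axes: x right, y up, looking along -z (the intrinsics and any distortion apply to the point x, -y, -z); pixel columns grow to the right and rows downward; lengths in m; the calibration is good to about 2 mm. A picture is of the moment at which its call begins. There is no depth.
- ticket.close_job(): hands the job in, once; it reports no verdict.
Trained networks look in the newest picture that a camera, given by its name, has taken for a name from the list of things; names that differ only in an ending like _2 or _b are one class to them, and where a whole thing is asked for, a point or a joint stands for the part that bears it (a point fixed in the world has none). Each returns a list of dicts, best first, with "confidence" (0 to 1); they miss things now and then, are a little off and sometimes report something else, mostly with a low value. They report only what shows in the picture. A call takes as long as a camera call.
- optics.cut_out(camera, name): "region" (480x640 bool, what is visible of it) and "point" ([column, row] in pixels, amid what is visible of it).
The state is a dict: "t": time; "q": joint angles; "dq": joint speeds; "joint_torque": joint torques, N m; "tool_pos": TCP position; "orientation": TCP orientation; "force": force on the tool from outside, world axes, zero at the start; "wrist_torque": the same for the moment, N m; "opening": finger opening in m.
Only numpy, scipy, OpenCV 4.12 (cv2) and the standard library are available. Lean on these libraries where they do the work, as an engineer would, in place of code of your own. Each camera call takes 0.05 s, during which the arm holds its last target.

## Working session

There is one attempt and no reset: what is moved stays moved. The work goes in short steps, Python scripts to look and compute and a tool call to move; the robot and the scene stay as the last step left them, time stands still between calls to the robot, and variables do not carry over. Pictures are saved under pics/ and viewed, and the job is handed in when it is done.

Besides the shell and the picture viewer there is one more tool, called after "Call:" as a command line: name --argument value ..., lists and objects as JSON in quotes. send_rows: Moves the arm, as the interface text tells. Its arguments: {"type":"object","properties":{"targets":{"type":"array","items":{"type":"array"}},"newtons":{"type":"number"}},"required":["targets"]}

```bash
ls; mkdir -p pics; python3 - <<'E'
from plant import robot, optics
import cv2
print(robot.read_state())
for n in ["scene","side","wrist"]:
    r=optics.read_camera(n); cv2.imwrite(f"pics/{n}0.png",r["color"][:,:,::-1]); print(n,r["K"],r["position"],r["orientation"],[k for k in r])
E
```

```text
pics
{'t': 0.0, 'q': array([-1.30440093e+00,  1.31167858e-01,  1.48929567e+00,  1.36561532e-05,
        1.52298785e+00, -8.54162780e-02]), 'dq': array([-1.46803598e-03, -1.67711415e-05, -8.85696300e-04, -1.04825803e-03,
       -1.80002198e-03,  1.28683399e-03]), 'joint_torque': array([-4.65854882e-04, -5.59840608e+01, -4.91761816e+01,  7.69882975e-02,
        3.57874401e-02, -1.55616922e-04]), 'tool_pos': array([ 0.20662396, -0.56268629,  0.21757445]), 'orientation': array([-3.09128932e+00, -5.49453739e-01,  2.42359748e-04]), 'force': array([ 0.26438504,  0.773487  , -0.08540383]), 'wrist_torque': array([-0.00337946,  0.0004449 , -0.02331594]), 'opening': 0.09319001399098818}
scene [[505.95065666   0.         318.58392749]
 [  0.         505.95065666 239.49451196]
 [  0.           0.           1.        ]] [0.09316861 0.41856162 0.75288329] [ 0.46427103 -0.8485334  -2.04398888] ['color', 'K', 'position', 'orientation']
side [[559.82811399   0.         318.96110202]
 [  0.         559.82811399 229.29187816]
 [  0.           0.           1.        ]] [ 0.35358553 -0.78862187  0.52536369] [ 1.13951513 -0.1583643  -0.24011422] ['color', 'K', 'position', 'orientation']
wrist [[430.81571111   0.         322.5573517 ]
 [  0.         430.81571111 240.20549288]
 [  0.           0.           1.        ]] [ 0.28290858 -0.53472489  0.38330591] [-0.25745398  0.18157842 -1.20961841] ['color', 'K', 'position', 'orientation']
```

View pics/scene0.png

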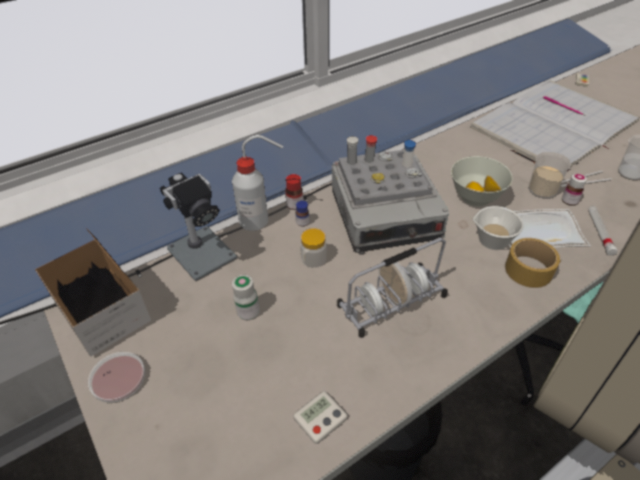

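View pics/side0.png

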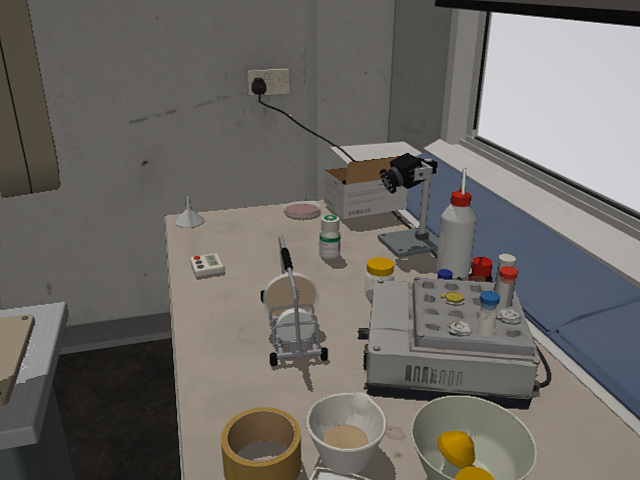

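View pics/wrist0.png

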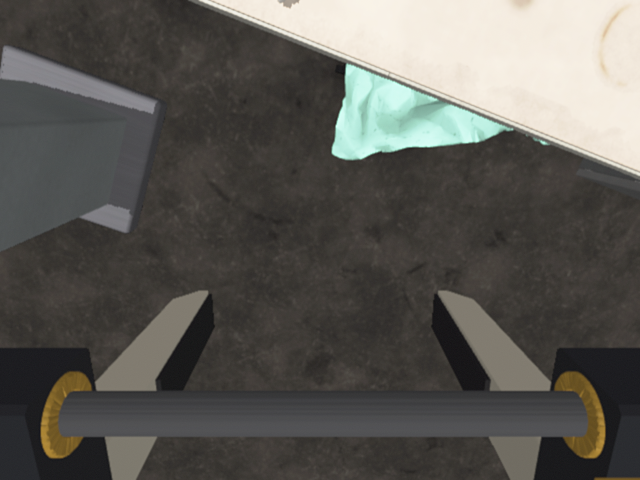

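The scene view shows the camera head at about (195,200), the bottle at (245,297), the jar at (313,246), the timer at (320,416) and the rack at about (395,290). The large dish looks to be in the middle slot. In the side view the bottle is at (330,238) and the rack at about (295,310).

```bash
cat > h.py <<'E'
import numpy as np, cv2
from scipy.spatial.transform import Rotation as R
from plant import robot, optics
def look(n,save=None):
    r=optics.read_camera(n)
    if save: cv2.imwrite(f"pics/{save}.png",r["color"][:,:,::-1])
    return r
def ray(c,p):
    K=c["K"]; d=np.array([(p[0]-K[0,2])/K[0,0],-(p[1]-K[1,2])/K[1,1],-1.])
    d=R.from_rotvec(c["orientation"]).apply(d); return np.array(c["position"]),d/np.linalg.norm(d)
def tri(l):
    A=np.zeros((3,3));b=np.zeros(3)
    for c,p in l:
        o,d=ray(c,p);M=np.eye(3)-np.outer(d,d);A+=M;b+=M@o
    x=np.linalg.solve(A,b)
    return x,[round(float(np.linalg.norm((np.eye(3)-np.outer(ray(c,p)[1],ray(c,p)[1]))@(x-ray(c,p)[0])))*1000,1) for c,p in l]
def atz(c,p,z):
    o,d=ray(c,p); return o+d*(z-o[2])/d[2]
def proj(c,X):
    X=np.atleast_2d(X); p=R.from_rotvec(c["orientation"]).inv().apply(X-np.array(c["position"])); K=c["K"]
    return np.c_[K[0,2]+K[0,0]*p[:,0]/-p[:,2], K[1,2]+K[1,1]*p[:,1]/p[:,2]]
E
python3 - <<'E'
from h import *
import pickle
cs={n:look(n) for n in ["scene","side"]}
out={}
for n in cs:
    for nm in ["dish_center","rack","bail","bail_grip","small_1_center","bottle_center","lens","jar_center","timer_center"]:
        d=optics.cut_out(n,nm); out[n,nm]=d
        for k in d[:3]:
            ys,xs=np.nonzero(k["region"])
            print(n,nm,round(k["confidence"],2),np.round(k["point"],1),len(xs),(xs.min(),xs.max(),ys.min(),ys.max()) if len(xs) else None)
pickle.dump((cs,out),open("m0.pkl","wb"))
for nm in ["dish_center","bail_grip","bottle_center","jar_center","timer_center","lens"]:
    a,b=out["scene",nm],out["side",nm]
    if a and b: print(nm,tri([(cs["scene"],a[0]["point"]),(cs["side"],b[0]["point"])]))
E
```

```text
scene dish_center 0.73 [395. 284.] 979 (np.int64(379), np.int64(412), np.int64(263), np.int64(305))
scene rack 0.8 [382.7 291. ] 1787 (np.int64(337), np.int64(447), np.int64(239), np.int64(337))
scene bail 0.73 [396.4 261.5] 614 (np.int64(345), np.int64(444), np.int64(238), np.int64(317))
scene small_1_center 0.78 [369.8 297.1] 390 (np.int64(361), np.int64(381), np.int64(284), np.int64(313))
scene bottle_center 0.82 [244.1 298.7] 909 (np.int64(233), np.int64(259), np.int64(275), np.int64(318))
scene lens 0.78 [192.9 203.2] 1573 (np.int64(163), np.int64(218), np.int64(176), np.int64(226))
scene jar_center 0.88 [313.1 249.1] 918 (np.int64(300), np.int64(327), np.int64(228), np.int64(267))
scene timer_center 0.77 [316.5 416.5] 1641 (np.int64(293), np.int64(346), np.int64(391), np.int64(443))
scene timer_center 0.62 [313.1 248.4] 909 (np.int64(300), np.int64(327), np.int64(228), np.int64(267))
scene timer_center 0.42 [380.9 289.4] 1691 (np.int64(337), np.int64(447), np.int64(239), np.int64(337))
side dish_center 0.72 [286.6 292.2] 1670 (np.int64(262), np.int64(318), np.int64(273), np.int
[... 539 characters left out ...]
64(379), np.int64(421), np.int64(153), np.int64(194))
side lens 0.34 [291.1 280.8] 712 (np.int64(279), np.int64(302), np.int64(235), np.int64(357))
side jar_center 0.61 [376.4 273.1] 775 (np.int64(364), np.int64(393), np.int64(257), np.int64(299))
side timer_center 0.59 [208.2 267.3] 618 (np.int64(190), np.int64(223), np.int64(253), np.int64(276))
dish_center (array([ 0.51145437, -0.0219059 ,  0.05954261]), [3.7, 3.7])
bottle_center (array([0.65348144, 0.20910655, 0.03555812]), [0.6, 0.6])
jar_center (array([0.68885195, 0.03602407, 0.03720364]), [4.5, 4.5])
timer_center (array([ 0.40745118,  0.21882232, -0.00205743]), [0.2, 0.2])
lens (array([0.80415715, 0.21481437, 0.1575142 ]), [2.3, 2.3])
```

```bash
python3 - <<'E'
import cv2
s=cv2.imread("pics/scene0.png");d=cv2.imread("pics/side0.png")
a=s[220:340,320:460]; cv2.imwrite("pics/sr.png",cv2.resize(a,(700,600),interpolation=cv2.INTER_CUBIC))
a=s[160:330,150:290]; cv2.imwrite("pics/sc.png",cv2.resize(a,None,fx=3.5,fy=3.5,interpolation=cv2.INTER_CUBIC))
a=d[230:370,240:350]; cv2.imwrite("pics/dr.png",cv2.resize(a,None,fx=4,fy=4,interpolation=cv2.INTER_CUBIC))
a=d[140:270,310:450]; cv2.imwrite("pics/dc.png",cv2.resize(a,None,fx=4.5,fy=4.5,interpolation=cv2.INTER_CUBIC))
E
```

```text
(no output)
```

View pics/sr.png

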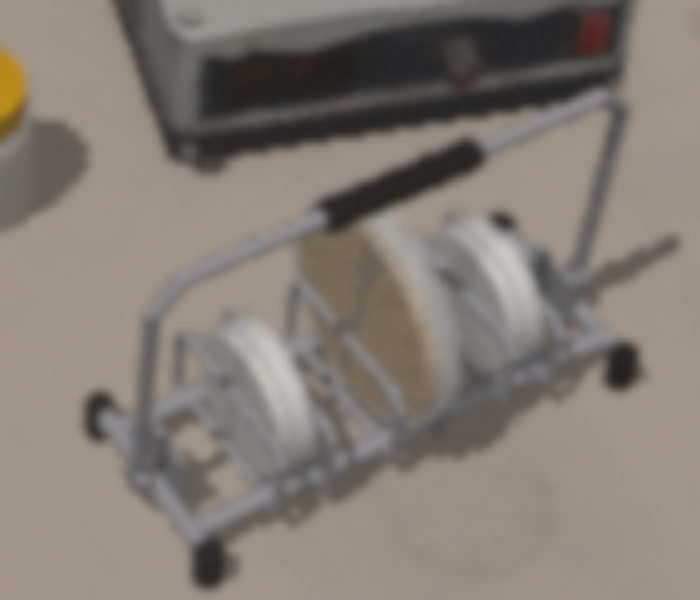

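View pics/sc.png

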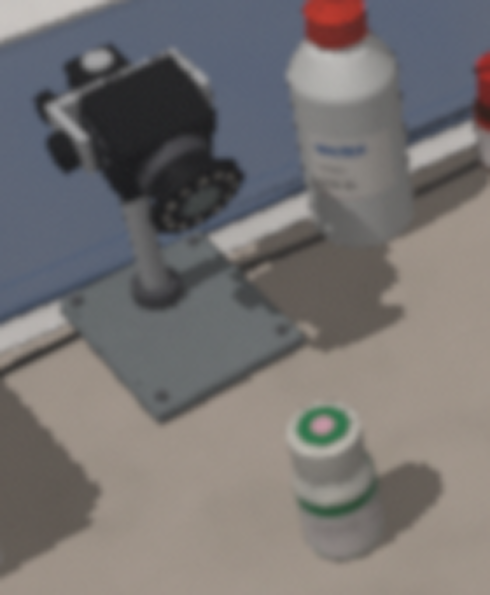

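View pics/dr.png

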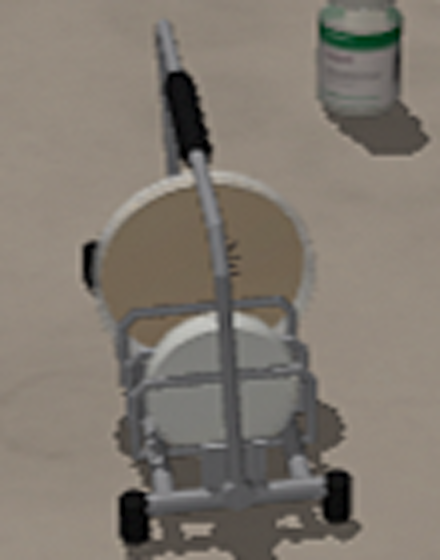

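View pics/dc.png

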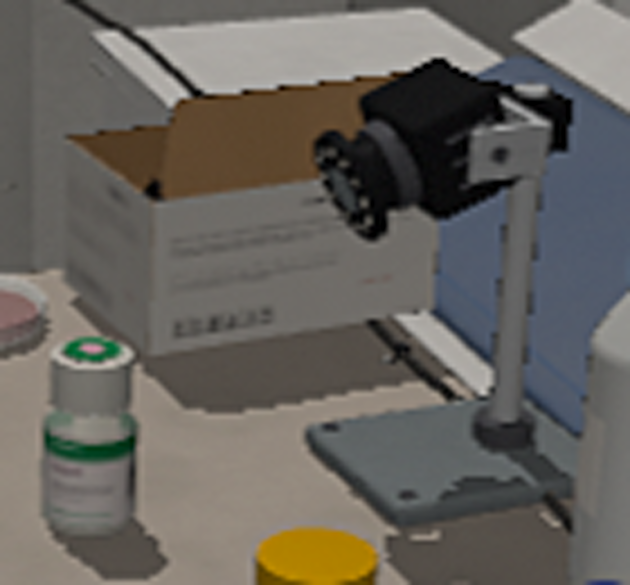

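The large dish is in the middle slot, tan and partly behind the bail grip. The lens ring sits at about (206,217) in scene and (387,182) in side.

```bash
python3 - <<'E'
from h import *
import pickle
cs,out=pickle.load(open("m0.pkl","rb")); S,D=cs["scene"],cs["side"]
s=lambda x,y:(320+x/5,220+y/5); c=lambda x,y:(150+x/3.5,160+y/3.5)
dr=lambda x,y:(240+x/4,230+y/4); dc=lambda x,y:(310+x/4.5,140+y/4.5)
for n,a,b in [("gripL",s(325,217),dr(173,75)),("gripR",s(480,152),dr(200,155)),("hingeR",s(567,288),dr(236,492)),
  ("barcornR",s(622,102),dr(217,235)),("lens",c(197,200),dc(348,187)),("basecorner",c(303,340),dc(405,522)),
  ("base2",c(163,420),dc(310,437)),("poleb",c(157,300),dc(505,445)),("bottletop",c(323,426),dc(92,350))]:
    print(n,tri([(S,a),(D,b)]))
for n,p,z in [("feetNL",s(208,565),.008),("FL",s(98,415),.008),("NR",s(620,365),.008),("FR",s(503,222),.008),("hL",s(145,475),.02),("hR",s(567,288),.02),
 ("cl",s(155,310),.122),("cr",s(620,102),.122),("gripL",s(325,217),.126),("gripR",s(480,152),.126)]:
    print(n,atz(S,p,z))
for n,p,z in [("sfoot N",dr(133,517),.008),("sfoot F",dr(338,497),.008),("sfoot NL",dr(90,265),.008)]: print(n,atz(D,p,z))
for n,p in [("basec1",c(303,340)),("bc2",c(163,420)),("bc3",c(60,305)),("bc4",c(200,240))]: print(n,atz(S,p,.01))
E
```

```text
gripL (array([0.514536  , 0.00417006, 0.12575403]), [2.2, 2.2])
gripR (array([ 0.50983564, -0.06118906,  0.12333159]), [3.1, 3.1])
hingeR (array([ 0.50764844, -0.1219501 ,  0.0133374 ]), [2.9, 2.9])
barcornR (array([ 0.50137813, -0.11996834,  0.12231211]), [4.4, 4.4])
lens (array([0.77440018, 0.20649889, 0.14665308]), [2.3, 2.3])
basecorner (array([ 0.79060089,  0.15801929, -0.00087204]), [2.9, 2.9])
base2 (array([7.80404991e-01, 2.52609098e-01, 4.34227662e-04]), [3.3, 3.3])
poleb (array([0.8674984 , 0.21538459, 0.00266457]), [2.6, 2.6])
bottletop (array([0.65515571, 0.20644001, 0.08092863]), [1.9, 1.9])
feetNL [0.48571926 0.06847094 0.008     ]
FL [0.56218275 0.06046804 0.008     ]
NR [ 0.46767147 -0.11457078  0.008     ]
FR [ 0.54749244 -0.12895254  0.008     ]
hL [0.52295451 0.068609   0.02      ]
hR [ 0.50066698 -0.11651798  0.02      ]
cl [0.51470887 0.074263   0.122     ]
cr [ 0.49677969 -0.1182526   0.122     ]
gripL [0.51177429 0.00488829 0.126     ]
gripR [ 0.50437424 -0.05824453  0.126     ]
sfoot N [ 0.47183046 -0.11764974  0.008     ]
sfoot F [ 0.54850273 -0.12624254  0.008     ]
sfoot NL [0.48885495 0.06409869 0.008     ]
basec1 [0.7766367  0.16236151 0.01      ]
bc2 [0.7672927  0.25510148 0.01      ]
bc3 [0.88594002 0.26675726 0.01      ]
bc4 [0.88896358 0.17405028 0.01      ]
```

The commands only shift and turn about the tool's z. The end pose needs the dish tilted, so I'll first check in free air how the arm behaves at its reach limit.

Call:
send_rows --targets '[[1, [0, 0, -50], 0], [1, [0, 0, -50], 0], [1, [0, 0, -50], 0], [1, [0, 0, -50], 0], [1, [0, 0, -50], 0], [1, [0, 0, -50], 0]]'

```text
t: 1.75
tool_pos: [0.2066, -0.5627, 0.5209]
orientation: [3.092, 0.55, 0.0]
force: [0.5, -1.0, 1.0]
opening: 0.0928
```

Call:
send_rows --targets '[[1, [0, 0, -50], 0], [1, [0, 0, -50], 0], [1, [0, 0, -50], 0], [1, [0, 0, -50], 0], [1, [0, 0, -50], 0], [1, [0, 0, -50], 0]]'

```text
t: 2.35
tool_pos: [0.1884, -0.5148, 0.7021]
orientation: [3.038, 0.54, 0.016]
force: [-0.9, 0.5, 0.6]
opening: 0.093
```

```bash
python3 -c "
from plant import robot
import numpy as np
np.set_printoptions(precision=4,suppress=True)
s=robot.read_state();print(s['t'],s['q'],s['tool_pos'],s['orientation'])"
```

```text
2.35 [-1.3175  0.5228  0.023   0.0103  2.5391 -0.0898] [ 0.1884 -0.5148  0.7021] [3.0378 0.5398 0.0157]
```

At the limit the arm gives up orientation as well as position. I'll check which way it tilted and whether the tilt stays when I back off.

Call:
send_rows --targets '[[1, [0, 0, 50], 0], [1, [0, 0, 50], 0]]'

```text
t: 2.55
tool_pos: [0.1903, -0.5204, 0.668]
orientation: [3.022, 0.537, 0.018]
force: [1.0, -1.3, 0.1]
opening: 0.0931
```

```bash
python3 -c "
from plant import robot
import numpy as np
from scipy.spatial.transform import Rotation as R
np.set_printoptions(precision=4,suppress=True)
for o in ([3.0378,0.5398,0.0157],robot.read_state()['orientation']): print(R.from_rotvec(o).as_matrix())
s=robot.read_state();print(s['t'],s['q'],s['tool_pos'],s['orientation'])"
```

```text
[[ 0.9388  0.3439  0.0198]
 [ 0.3445 -0.9373 -0.0535]
 [ 0.0002  0.057  -0.9984]]
[[ 0.9388  0.3436  0.0241]
 [ 0.3444 -0.9363 -0.0691]
 [-0.0012  0.0731 -0.9973]]
2.55 [-1.3169  0.3085  0.4134  0.0083  2.3467 -0.0917] [ 0.1903 -0.5204  0.668 ] [3.0219 0.5369 0.0178]
```

The tilt stays: tool z is now leaning 0.073 rad outwards in the arm's plane. That is how the dish can be tilted for the camera, and I can cancel this lean the same way from the opposite azimuth. Next I'll write a helper that works out rows, then go over the scene.

```bash
cat >> h.py <<'E'
def plan(goal,turn=0.,n=None,step=49.,grip=1,start=None,ori=None):
    """rows along tool axes from current pose to goal (world m), with total turn about tool z"""
    s=robot.read_state(); p=np.array(s["tool_pos"] if start is None else start); M=R.from_rotvec(s["orientation"] if ori is None else ori)
    goal=np.array(goal); L=np.linalg.norm(goal-p)*1000
    n=n or int(np.ceil(max(L/step,abs(turn)/.145,1)))
    rows=[];q=p.copy()
    for i in range(n):
        d=M.inv().apply((goal-q)/(n-i))*1000; d=np.round(d,1); t=round(turn/n,3)
        q=q+M.apply(d/1000); M=M*R.from_rotvec([0,0,t]); rows.append([grip,[float(x) for x in d],t])
    for k in range(0,n,12): print(str(rows[k:k+12]))
    return q,M.as_rotvec()
def st():
    np.set_printoptions(precision=4,suppress=True)
    s=robot.read_state(); M=R.from_rotvec(s["orientation"]).as_matrix()
    print("t",s["t"],"pos",s["tool_pos"],"q",s["q"],"F",s["force"],"open",s["opening"]); print("x",M[:,0],"y",M[:,1],"z",M[:,2]); return s,M
E
python3 - <<'E'
from h import *
import pickle
cs,out=pickle.load(open("m0.pkl","rb"));S=cs["scene"]
for p in [(118,377),(90,350),(147,320),(97,355),(40,265),(150,295)]: print(p,atz(S,p,0.0))
plan([.45,.05,.60],-2.68)
E
```

```text
(118, 377) [0.65495353 0.45226768 0.        ]
(90, 350) [0.73548404 0.47494376 0.        ]
(147, 320) [0.73972686 0.36908446 0.        ]
(97, 355) [0.71819219 0.46799298 0.        ]
(40, 265) [0.99953159 0.49781586 0.        ]
(150, 295) [0.79326476 0.34255353 0.        ]
[[1, [23.2, -23.7, 1.8], -0.141], [1, [26.3, -20.2, 1.8], -0.141], [1, [28.8, -16.3, 1.8], -0.141], [1, [30.9, -12.1, 1.8], -0.141], [1, [32.2, -7.6, 1.8], -0.141], [1, [33.0, -3.0, 1.8], -0.141], [1, [33.1, 1.7, 1.8], -0.141], [1, [32.5, 6.3, 1.8], -0.141], [1, [31.3, 10.8, 1.8], -0.141], [1, [29.5, 15.1, 1.8], -0.141], [1, [27.1, 19.1, 1.8], -0.141], [1, [24.1, 22.7, 1.9], -0.141]]
[[1, [20.7, 25.9, 1.8], -0.141], [1, [16.9, 28.5, 1.9], -0.141], [1, [12.7, 30.6, 1.8], -0.141], [1, [8.2, 32.1, 1.9], -0.141], [1, [3.7, 32.9, 1.8], -0.141], [1, [-1.0, 33.1, 1.9], -0.141], [1, [-5.6, 32.6, 1.8], -0.141]]
```

Call:
send_rows --targets '[[1, [23, -24, 2], -0.14], [1, [26, -20, 2], -0.14], [1, [29, -16, 2], -0.14], [1, [31, -12, 2], -0.14], [1, [32, -8, 2], -0.14], [1, [33, -3, 2], -0.14], [1, [33, 2, 2], -0.14], [1, [32, 6, 2], -0.14], [1, [31, 11, 2], -0.14], [1, [29, 15, 2], -0.14], [1, [27, 19, 2], -0.14], [1, [24, 23, 2], -0.14]]'

```text
t: 3.75
tool_pos: [0.3557, -0.162, 0.6235]
orientation: [1.621, 2.63, -0.055]
force: [0.5, 0.1, 0.5]
opening: 0.0932
```

Call:
send_rows --targets '[[1, [21, 26, 2], -0.14], [1, [17, 28, 2], -0.14], [1, [13, 31, 2], -0.14], [1, [8, 32, 2], -0.14], [1, [4, 33, 2], -0.14], [1, [-1, 33, 2], -0.14], [1, [-6, 33, 2], -0.14]]'

```text
t: 4.45
tool_pos: [0.4543, 0.0473, 0.6003]
orientation: [0.193, 3.105, -0.082]
force: [-0.3, -0.5, 0.3]
opening: 0.0927
```

```bash
python3 - <<'E'
from h import *
st(); c=look("wrist","w1"); print(c["position"],c["orientation"])
for nm in ["dish_center","bail","bottle_center","lens","jar_center","rack","timer_center"]:
    for k in optics.cut_out("wrist",nm)[:1]: print(nm,round(k["confidence"],2),np.round(k["point"],1))
E
```

```text
t 4.45 pos [0.4543 0.0473 0.6003] q [ 0.0373 -0.076   0.9862 -0.0688  2.2063 -1.451 ] F [-0.3175 -0.4563  0.2696] open 0.09271125875856714
x [-0.9919  0.1228 -0.0325] y [ 0.1244  0.9909 -0.0508] z [ 0.026  -0.0544 -0.9982]
[0.3683 0.0665 0.7629] [-0.307  -0.1976  1.4396]
dish_center 0.71 [299.5 186.4]
bail 0.56 [290.5 198.2]
bottle_center 0.55 [444.  251.7]
lens 0.6 [452.1 378.6]
jar_center 0.68 [345.4 285.5]
rack 0.56 [292.3 196.6]
timer_center 0.7 [438.6 100.8]
```

View pics/w1.png

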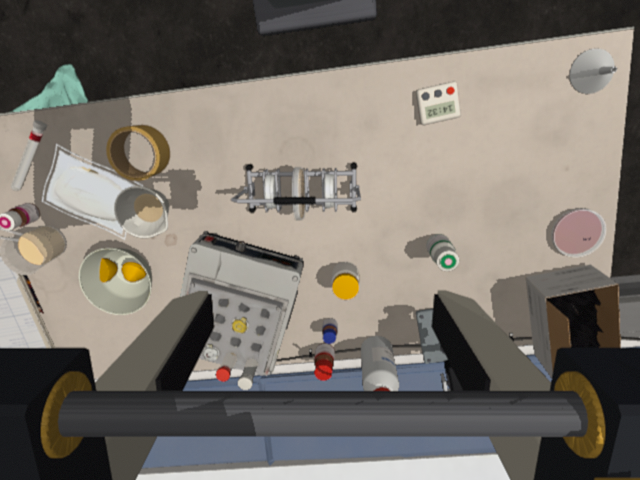

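The wrist view from above shows rack feet at (249,168), (353,166), (249,211) and (353,209), the grip sleeve from (275,200) to (315,200), and the bottle's cap at (447,261).

```bash
python3 - <<'E'
from h import *
import cv2
im=cv2.imread("pics/w1.png")
cv2.imwrite("pics/w1r.png",cv2.resize(im[150:230,225:375],None,fx=5,fy=5,interpolation=cv2.INTER_CUBIC))
c=optics.read_camera("wrist"); np.set_printoptions(precision=4,suppress=True)
for n,p,z in [("f",(249,168),.008),("f",(353,166),.008),("f",(249,211),.008),("f",(353,209),.008),("gl",(275,200.5),.126),("gr",(315,200),.126),("bottle",(447,261.5),.086),("jar",(345.5,287),.066),("timer",(437,103),.015)]: print(n,atz(c,p,z))
E
```

```text
f [ 0.4696 -0.1188  0.008 ]
f [0.489  0.0636 0.008 ]
f [ 0.5468 -0.1335  0.008 ]
f [0.5658 0.055  0.008 ]
gl [ 0.5075 -0.0596  0.126 ]
gr [0.5141 0.0011 0.126 ]
bottle [0.6535 0.2009 0.086 ]
jar [0.6905 0.0269 0.066 ]
timer [0.4029 0.2109 0.015 ]
```

View pics/w1r.png

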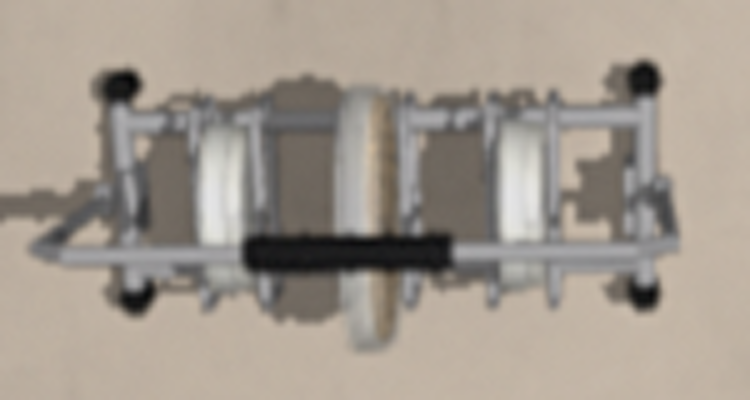

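```bash
python3 - <<'E'
from h import *
plan([.654,.204,.20])
E
```

```text
[[1, [-16.5, 20.4, 39.4], 0.0], [1, [-16.5, 20.4, 39.4], 0.0], [1, [-16.5, 20.4, 39.5], 0.0], [1, [-16.5, 20.4, 39.4], 0.0], [1, [-16.5, 20.4, 39.5], 0.0], [1, [-16.5, 20.4, 39.4], 0.0], [1, [-16.5, 20.4, 39.5], 0.0], [1, [-16.6, 20.5, 39.4], 0.0], [1, [-16.5, 20.4, 39.5], 0.0], [1, [-16.6, 20.5, 39.4], 0.0]]
```

Call:
send_rows --targets '[[1, [-16.5, 20.5, 39.5], 0], [1, [-16.5, 20.5, 39.5], 0], [1, [-16.5, 20.5, 39.5], 0], [1, [-16.5, 20.5, 39.5], 0], [1, [-16.5, 20.5, 39.5], 0], [1, [-16.5, 20.5, 39.5], 0], [1, [-16.5, 20.5, 39.5], 0], [1, [-16.5, 20.5, 39.5], 0], [1, [-16.5, 20.5, 39.5], 0], [1, [-16.5, 20.5, 39.5], 0]]'

```text
t: 5.9
tool_pos: [0.6542, 0.2057, 0.1967]
orientation: [0.205, 3.109, -0.083]
force: [0.3, -0.1, 0.1]
opening: 0.0929
```

```bash
python3 - <<'E'
from h import *
st(); c=look("wrist","w2"); np.set_printoptions(precision=4,suppress=True)
for k in optics.cut_out("wrist","bottle_center")[:2]:
    ys,xs=np.nonzero(k["region"]); print(k["confidence"],k["point"],xs.min(),xs.max(),ys.min(),ys.max())
c=look("side","s2");c=look("scene","c2")
E
```

```text
t 5.9 pos [0.6542 0.2057 0.1967] q [ 0.2619  0.3691  1.2511 -0.0581  1.5155 -1.174 ] F [ 0.3283 -0.0913  0.0889] open 0.09291609214300375
x [-0.991   0.1306 -0.0279] y [ 0.1319  0.9899 -0.0512] z [ 0.0209 -0.0545 -0.9983]
0.91 [332.9, 217.3] 304 362 177 256
```

View pics/w2.png

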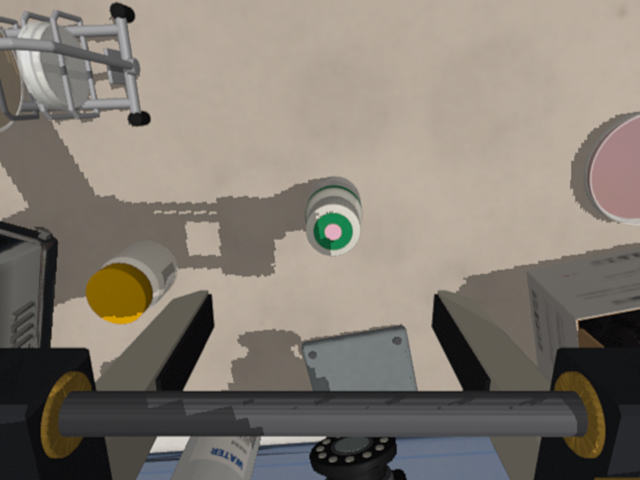

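View pics/s2.png

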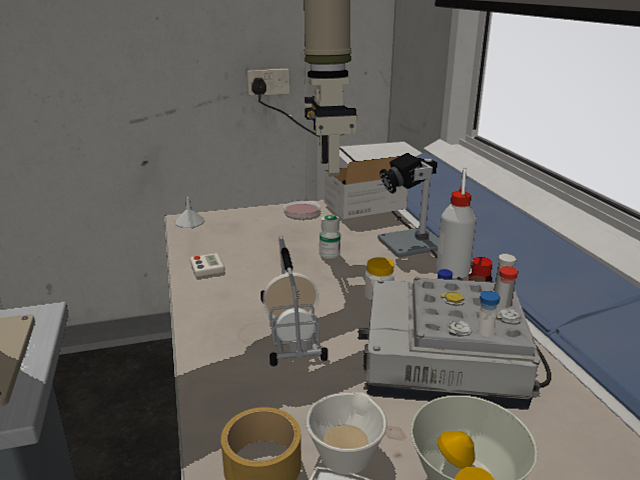

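In the wrist view the bottle's cap is at (333,232) and the lens ring at about (352,447), with the camera base plate's front edge running from (303,341) to (405,326).

```bash
python3 - <<'E'
from h import *
import pickle
cs,out=pickle.load(open("m0.pkl","rb")); S,D=cs["scene"],cs["side"]
c=look("wrist"); np.set_printoptions(precision=4,suppress=True)
print("bottle",atz(c,(333,232),.086))
for p in [(303,341),(405,326)]: print("base",atz(c,p,.008))
c_=lambda x,y:(150+x/3.5,160+y/3.5); dc=lambda x,y:(310+x/4.5,140+y/4.5)
l=[(c,(351,446)),(S,c_(197,200)),(D,dc(348,187))]
print(tri(l),tri([l[0],l[1]]),tri([l[0],l[2]]))
im=cv2.imread("pics/w2.png"); cv2.imwrite("pics/w2l.png",cv2.resize(im[300:480,280:440],None,fx=4,fy=3.3,interpolation=cv2.INTER_CUBIC))
E
```

```text
bottle [0.652  0.2065 0.086 ]
base [0.7788 0.16   0.008 ]
base [0.7726 0.2553 0.008 ]
(array([0.7737, 0.2055, 0.1466]), [1.5, 2.1, 2.8]) (array([0.7819, 0.2036, 0.1367]), [0.1, 0.1]) (array([0.7737, 0.2044, 0.1479]), [1.9, 1.9])
```

View pics/w2l.png

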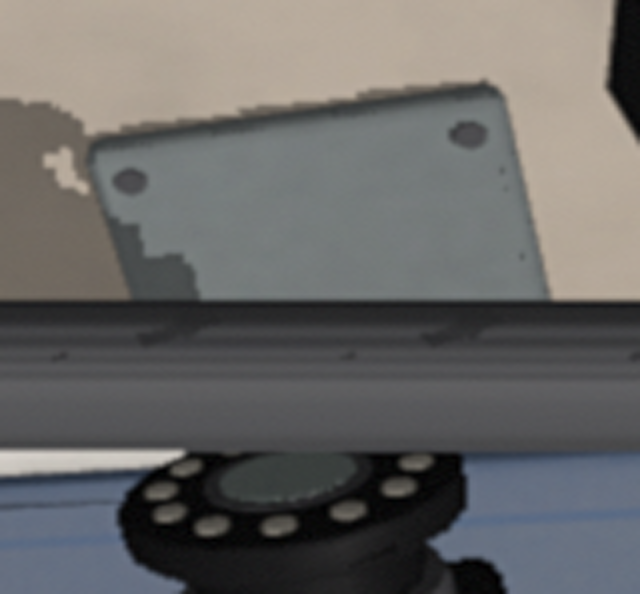

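```bash
python3 - <<'E'
from h import *
plan([.653,.206,.035],n=5)
E
```

```text
[[1, [1.1, 1.8, 32.8], 0.0], [1, [1.1, 1.8, 32.8], 0.0], [1, [1.1, 1.8, 32.8], 0.0], [1, [1.1, 1.8, 32.9], 0.0], [1, [1.0, 1.8, 32.8], 0.0]]
```

Call:
send_rows --targets '[[1, [1, 2, 33], 0], [1, [1, 2, 33], 0], [1, [1, 2, 33], 0], [1, [1, 2, 32], 0], [1, [1, 1, 30], 0], [-1, [0, 0, 0], 0], [-1, [0, 0, 0], 0], [-1, [0, 0, 0], 0], [-1, [0, 0, 0], 0], [-1, [0, 0, 0], 0], [-1, [0, 0, 0], 0]]' --newtons 15

```text
t: 7.25
tool_pos: [0.6533, 0.2071, 0.0378]
orientation: [0.202, 3.109, -0.082]
force: [0.4, -0.1, -0.6]
opening: 0.0496
```

```bash
python3 - <<'E'
from h import *
s,M=st(); p=s["tool_pos"]
q,o=plan(p+[0,0,.03],n=1,grip=-1)
q,o=plan([.57,.34,p[2]+.03],start=q,grip=-1)
E
```

```text
t 7.25 pos [0.6533 0.2071 0.0378] q [ 0.2642  0.4924  1.3908 -0.0611  1.2521 -1.1578] F [ 0.3839 -0.1334 -0.557 ] open 0.04955519176930303
x [-0.9913  0.1287 -0.0284] y [ 0.1301  0.9902 -0.0509] z [ 0.0216 -0.0542 -0.9983]
[[-1, [-0.9, -1.5, -29.9], 0.0]]
[[-1, [24.9, 30.2, -2.3], 0.0], [-1, [24.9, 30.2, -2.3], 0.0], [-1, [25.0, 30.2, -2.2], 0.0], [-1, [24.9, 30.1, -2.3], 0.0]]
```

Call:
send_rows --targets '[[-1, [0, 0, 0], 0], [-1, [0, 0, 0], 0], [-1, [0, 0, 0], 0], [-1, [-0.5, -1, -15], 0], [-1, [-0.5, -1, -15], 0], [-1, [25, 30, -2], 0], [-1, [25, 30, -2], 0], [-1, [25, 30, -2], 0], [-1, [25, 30, -2], 0]]'

```text
t: 8.15
tool_pos: [0.5689, 0.3399, 0.0677]
orientation: [0.203, 3.109, -0.081]
force: [0.2, -0.6, -0.9]
opening: 0.0419
```

```bash
python3 - <<'E'
from h import *
s,M=st(); look("side","s3")
im=cv2.imread("pics/s3.png"); cv2.imwrite("pics/s3c.png",cv2.resize(im[100:300,220:400],None,fx=3,fy=3))
E
```

```text
t 8.15 pos [0.5689 0.3399 0.0677] q [ 0.4941  0.4161  1.4327 -0.0597  1.2995 -0.9301] F [ 0.1619 -0.5828 -0.9425] open 0.04188191313874121
x [-0.9912  0.1292 -0.0285] y [ 0.1305  0.9902 -0.0503] z [ 0.0218 -0.0536 -0.9983]
```

View pics/s3c.png

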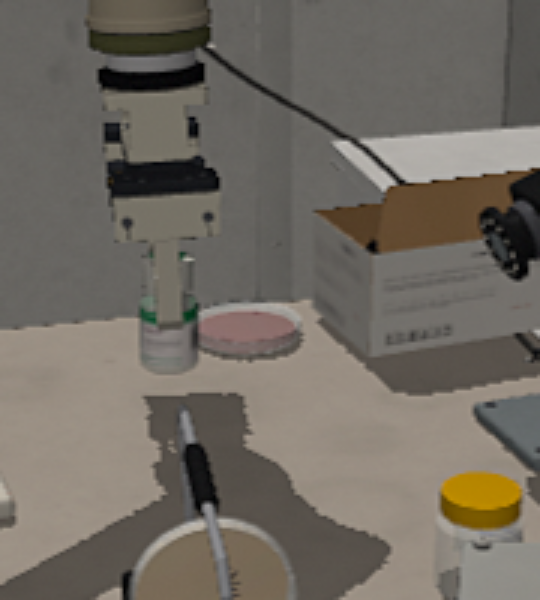

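The bottle hangs in the grip. I'll lower it and release.

Call:
send_rows --targets '[[-1, [0, 0, 14], 0], [-1, [0, 0, 10], 0], [-1, [0, 0, 4], 0], [-1, [0, 0, 0], 0], [0, [0, 0, 0], 0], [0.3, [0, 0, 0], 0], [0.8, [0, 0, 0], 0], [1, [0, 0, 0], 0], [1, [0, 0, 0], 0], [1, [0, 0, 0], 0], [1, [0, 0, 0], 0]]'

```text
t: 9.3
tool_pos: [0.5697, 0.3371, 0.0379]
orientation: [0.202, 3.11, -0.083]
force: [-0.3, 1.0, -0.2]
opening: 0.0896
```

```bash
python3 - <<'E'
from h import *
s,M=st(); p=s["tool_pos"]
plan([p[0],p[1],.2],n=4)
E
```

```text
t 9.3 pos [0.5697 0.3371 0.0379] q [ 0.4898  0.4481  1.4495 -0.0608  1.2524 -0.9319] F [-0.2663  1.0356 -0.1632] open 0.08958324163893158
x [-0.9913  0.1287 -0.0271] y [ 0.1299  0.9902 -0.0515] z [ 0.0202 -0.0546 -0.9983]
[[1, [-1.1, -2.1, -40.4], 0.0], [1, [-1.1, -2.1, -40.5], 0.0], [1, [-1.1, -2.1, -40.4], 0.0], [1, [-1.1, -2.0, -40.5], 0.0]]
```

Call:
send_rows --targets '[[1, [-1, -2, -40], 0], [1, [-1, -2, -40], 0], [1, [-1, -2, -40], 0], [1, [-1, -2, -40], 0]]'

```text
t: 9.7
tool_pos: [0.5692, 0.3373, 0.1998]
orientation: [0.202, 3.11, -0.083]
force: [0.9, -0.1, -0.0]
opening: 0.093
```

```bash
python3 - <<'E'
from h import *
look("scene","c3"); d=look("side","s4"); st()
k=optics.cut_out("side","bottle_center")[0]; print(k["confidence"],k["point"])
k2=optics.cut_out("scene","bottle_center")[0]; print(k2["confidence"],k2["point"])
print(tri([(look("scene"),k2["point"]),(d,k["point"])]))
plan([.20,.54,.66])
E
```

```text
t 9.8 pos [0.5727 0.3392 0.2068] q [ 0.4905  0.3115  1.3031 -0.0579  1.5226 -0.9475] F [0.8953 0.0455 0.1904] open 0.09328607746906878
x [-0.991   0.1288 -0.0372] y [ 0.1304  0.9905 -0.0444] z [ 0.0311 -0.0489 -0.9983]
0.68 [278.0, 213.6]
0.52 [313.6, 249.6]
(array([0.5488, 0.1083, 0.1603]), [24.3, 24.3])
[[1, [29.2, 9.9, -36.9], 0.0], [1, [29.2, 9.9, -36.9], 0.0], [1, [29.2, 9.9, -36.9], 0.0], [1, [29.2, 9.9, -36.9], 0.0], [1, [29.2, 9.9, -36.9], 0.0], [1, [29.2, 9.9, -36.9], 0.0], [1, [29.2, 9.9, -36.9], 0.0], [1, [29.2, 9.9, -36.9], 0.0], [1, [29.2, 9.9, -37.0], 0.0], [1, [29.2, 9.9, -36.9], 0.0], [1, [29.2, 10.0, -37.0], 0.0], [1, [29.2, 9.9, -36.9], 0.0]]
[[1, [29.3, 10.0, -37.0], 0.0]]
```

View pics/s4.png

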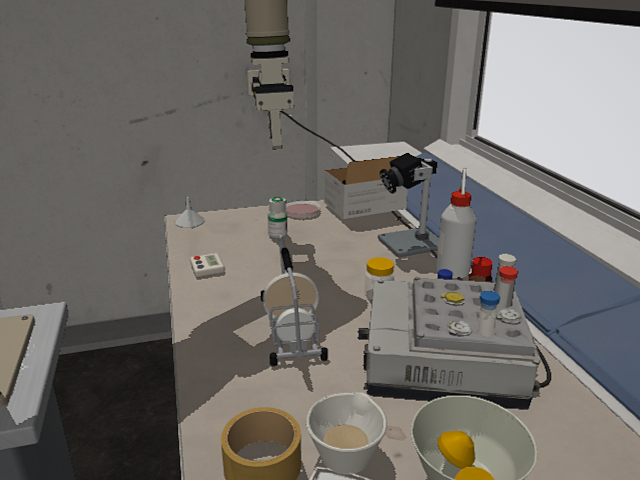

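The bottle stands upright at (278,216) in side, clear of the camera. The scene detection at (314,250) is the jar, so I ignore it. Next I'll go up and left to cancel the tool's sideways lean at the reach limit.

Call:
send_rows --targets '[[1, [29, 10, -37], 0], [1, [29, 10, -37], 0], [1, [29, 10, -37], 0], [1, [29, 10, -37], 0], [1, [29, 10, -37], 0], [1, [29, 10, -37], 0], [1, [29, 10, -37], 0], [1, [29, 10, -37], 0], [1, [29, 10, -37], 0], [1, [29, 10, -37], 0], [1, [29, 10, -37], 0], [1, [29, 10, -37], 0]]'

```text
t: 11.15
tool_pos: [0.2338, 0.5241, 0.6211]
orientation: [0.201, 3.111, -0.086]
force: [1.0, 0.8, 1.4]
opening: 0.093
```

Call:
send_rows --targets '[[1, [0, 10, -49], 0], [1, [0, 10, -49], 0]]'

```text
t: 11.35
tool_pos: [0.2272, 0.5228, 0.6628]
orientation: [0.198, 3.104, -0.056]
force: [3.9, 17.5, 47.2]
opening: 0.0929
```

```bash
python3 -c "
from h import *
st()"
```

```text
t 11.35 pos [0.2272 0.5228 0.6628] q [ 1.0992  0.5943  0.0221 -0.076   2.5448 -0.4066] F [ 3.909  17.5337 47.2283] open 0.09289198722220414
x [-0.9914  0.1265 -0.0331] y [ 0.1276  0.9912 -0.034 ] z [ 0.0285 -0.038  -0.9989]
```

Call:
send_rows --targets '[[1, [0, 15, -10], 0], [1, [0, 15, -10], 0], [1, [0, 15, -10], 0], [1, [0, 15, -10], 0]]'

```text
t: 11.75
tool_pos: [0.2206, 0.5479, 0.66]
orientation: [0.199, 3.088, 0.011]
force: [-0.2, 0.2, 0.3]
opening: 0.0932
```

```bash
python3 -c "
from h import *
st()"
```

```text
t 11.75 pos [0.2206 0.5479 0.66  ] q [ 1.1276  0.5987  0.023  -0.0685  2.4944 -0.3697] F [-0.1528  0.1555  0.3232] open 0.09318113538015321
x [-0.9906  0.1283 -0.0467] y [0.128  0.9917 0.0104] z [ 0.0477  0.0043 -0.9989]
```

The lean is cancelled; only a harmless 0.048 rad in the rack's x-z plane is left. Now the bail, which I'll push with shut fingers.

```bash
python3 -c "
from h import *
q,o=plan([.552,-.03,.19],-.02,grip=-1)
"
```

```text
[[-1, [-22.4, -31.5, 28.4], -0.001], [-1, [-22.3, -31.5, 28.4], -0.001], [-1, [-22.3, -31.5, 28.4], -0.001], [-1, [-22.3, -31.6, 28.4], -0.001], [-1, [-22.3, -31.6, 28.4], -0.001], [-1, [-22.2, -31.6, 28.4], -0.001], [-1, [-22.2, -31.6, 28.4], -0.001], [-1, [-22.2, -31.7, 28.4], -0.001], [-1, [-22.1, -31.7, 28.4], -0.001], [-1, [-22.1, -31.7, 28.4], -0.001], [-1, [-22.1, -31.7, 28.4], -0.001], [-1, [-22.0, -31.8, 28.4], -0.001]]
[[-1, [-22.0, -31.8, 28.4], -0.001], [-1, [-22.0, -31.8, 28.4], -0.001], [-1, [-21.9, -31.8, 28.4], -0.001], [-1, [-21.9, -31.8, 28.4], -0.001], [-1, [-21.9, -31.9, 28.4], -0.001]]
```

Call:
send_rows --targets '[[-1, [-22, -31.5, 28.5], -0.02], [-1, [-22, -31.5, 28.5], 0], [-1, [-22, -31.5, 28.5], 0], [-1, [-22, -31.5, 28.5], 0], [-1, [-22, -31.5, 28.5], 0], [-1, [-22, -31.5, 28.5], 0], [-1, [-22, -31.5, 28.5], 0], [-1, [-22, -31.5, 28.5], 0], [-1, [-22, -31.5, 28.5], 0], [-1, [-22, -31.5, 28.5], 0], [-1, [-22, -31.5, 28.5], 0], [-1, [-22, -31.5, 28.5], 0]]'

```text
t: 12.95
tool_pos: [0.4344, 0.1858, 0.3695]
orientation: [0.185, 3.086, 0.008]
force: [0.9, 0.6, 0.2]
opening: 0.0028
```

Call:
send_rows --targets '[[-1, [-22, -32, 28], 0], [-1, [-22, -32, 28], 0], [-1, [-22, -32, 28], 0], [-1, [-22, -32, 28], 0], [-1, [-22, -32, 26], 0]]'

```text
t: 13.45
tool_pos: [0.5312, 0.0138, 0.2355]
orientation: [0.185, 3.086, 0.007]
force: [0.4, 1.2, -0.1]
opening: 0.0003
```

```bash
python3 - <<'E'
from h import *
st(); c=look("wrist","w5"); look("side","s5")
E
```

```text
t 13.45 pos [0.5312 0.0138 0.2355] q [-0.0741 -0.1147  1.7048  0.005   1.5015 -1.5251] F [ 0.3594  1.1503 -0.123 ] open 0.00034202557048399824
x [-0.9916  0.1197 -0.0497] y [0.1195 0.9928 0.0073] z [ 0.0503  0.0012 -0.9987]
```

View pics/w5.png

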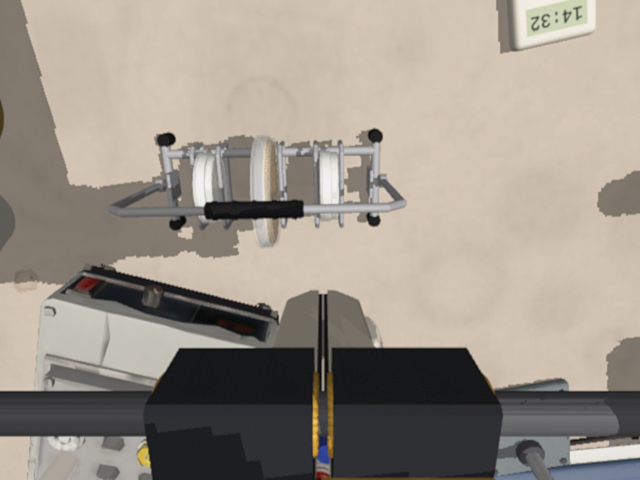

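View pics/s5.png

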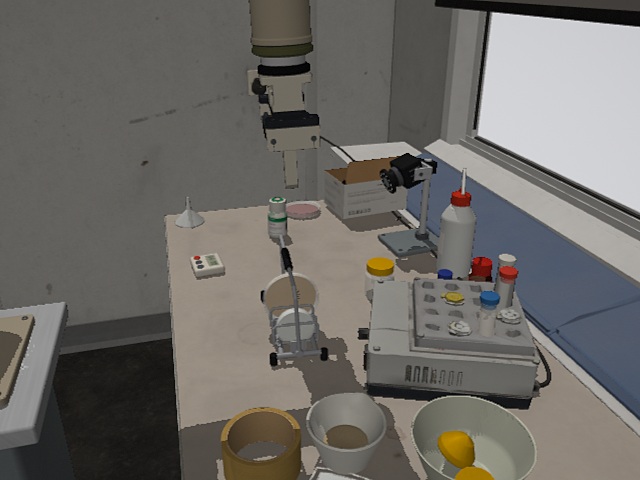

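Seen from above, the sleeve centre is at (254,209), the large dish's rim runs from (264,137) to (265,247), and the rack feet are at (166,139), (375,135), (177,223) and (374,219).

```bash
python3 - <<'E'
from h import *
c=look("wrist"); np.set_printoptions(precision=4,suppress=True)
for n,p,z in [("f",(166,139),.008),("f",(375,135),.008),("f",(177,223),.008),("f",(374,219),.008),("grip",(254,209),.126),("dishtop",(264,200),.1),("dn",(264,137),.055),("df",(265,247),.055)]: print(n,atz(c,p,z))
im=cv2.imread("pics/w5.png");cv2.imwrite("pics/w5c.png",cv2.resize(im[125:255,200:340],None,fx=4.5,fy=4.5,interpolation=cv2.INTER_CUBIC))
plan([.553,-.028,.115],grip=-1)
E
```

```text
f [ 0.4664 -0.1173  0.008 ]
f [0.4858 0.0646 0.008 ]
f [ 0.5429 -0.1259  0.008 ]
f [0.5621 0.0573 0.008 ]
grip [ 0.5087 -0.0295  0.126 ]
dishtop [ 0.5097 -0.0264  0.1   ]
dn [ 0.4712 -0.0254  0.055 ]
df [ 0.5603 -0.0398  0.055 ]
[[-1, [-7.6, -13.0, 39.9], 0.0], [-1, [-7.6, -13.1, 39.9], 0.0], [-1, [-7.6, -13.0, 39.9], 0.0]]
```

View pics/w5c.png

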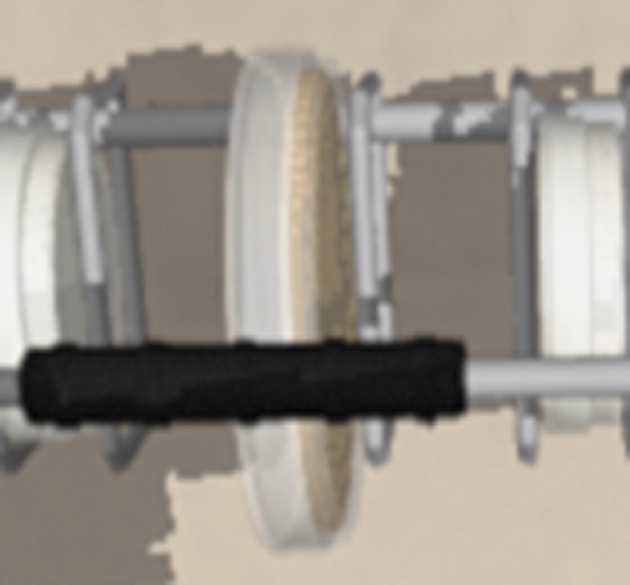

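Call:
send_rows --targets '[[-1, [-8, -13, 40], 0], [-1, [-8, -13, 40], 0], [-1, [-8, -13, 40], 0], [-1, [0, 0, 0], 0]]'

```text
t: 14.0
tool_pos: [0.5523, -0.0258, 0.1121]
orientation: [0.186, 3.096, 0.007]
force: [-0.9, 0.5, -0.3]
opening: 0.0009
```

```bash
python3 - <<'E'
from h import *
s,M=st(); c=look("wrist","w6"); look("side","s6")
plan(s["tool_pos"]+[-.095,.009,-.001],n=8,grip=-1)
im=cv2.imread("pics/s6.png");cv2.imwrite("pics/s6c.png",cv2.resize(im[200:380,220:380],None,fx=3.3,fy=3.3,interpolation=cv2.INTER_CUBIC))
E
```

```text
t 14.0 pos [ 0.5523 -0.0258  0.1121] q [-0.1449  0.0396  1.7832  0.0084  1.2789 -1.5979] F [-0.8988  0.4726 -0.3388] open 0.0008990659145291514
x [-0.992   0.1198 -0.0401] y [0.1196 0.9928 0.0071] z [ 0.0406  0.0022 -0.9992]
[[-1, [12.3, -0.4, 0.3], 0.0], [-1, [12.3, -0.4, 0.3], 0.0], [-1, [12.3, -0.4, 0.3], 0.0], [-1, [12.3, -0.4, 0.2], 0.0], [-1, [12.3, -0.4, 0.3], 0.0], [-1, [12.3, -0.5, 0.2], 0.0], [-1, [12.3, -0.4, 0.3], 0.0], [-1, [12.4, -0.5, 0.2], 0.0]]
```

View pics/s6c.png

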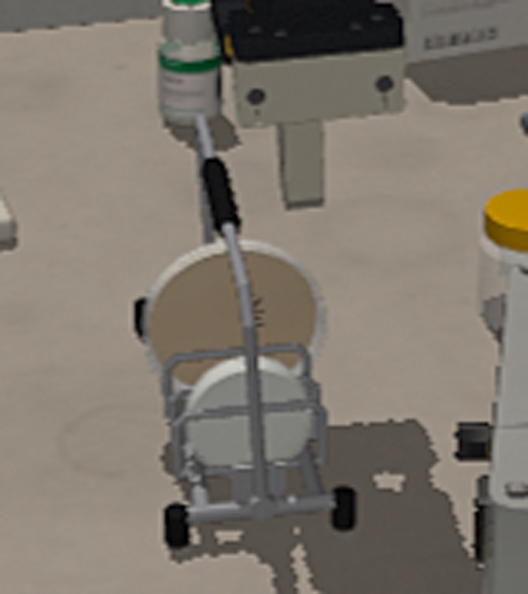

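Call:
send_rows --targets '[[-1, [12, 0, 0], 0], [-1, [12, 0, 0], 0], [-1, [12, 0, 0], 0], [-1, [12, 0, 0], 0], [-1, [12, 0, 0], 0], [-1, [12, 0, 0], 0], [-1, [12, 0, 0], 0], [-1, [12, 0, 0], 0], [-1, [0, 0, 0], 0], [-1, [0, 0, 0], 0]]'

```text
t: 15.1
tool_pos: [0.4618, -0.0142, 0.1152]
orientation: [0.183, 3.084, 0.006]
force: [-0.4, 0.0, 0.3]
opening: 0.0006
```

```bash
python3 - <<'E'
from h import *
s,M=st(); look("side","s7")
im=cv2.imread("pics/s7.png");cv2.imwrite("pics/s7c.png",cv2.resize(im[200:380,200:380],None,fx=3,fy=3,interpolation=cv2.INTER_CUBIC))
E
```

```text
t 15.1 pos [ 0.4618 -0.0142  0.1152] q [-0.1489 -0.2352  2.0337  0.0089  1.2912 -1.6032] F [-0.3512  0.0299  0.2994] open 0.000575027615515358
x [-0.9916  0.1184 -0.0522] y [0.1182 0.993  0.007 ] z [ 0.0526  0.0007 -0.9986]
```

View pics/s7c.png

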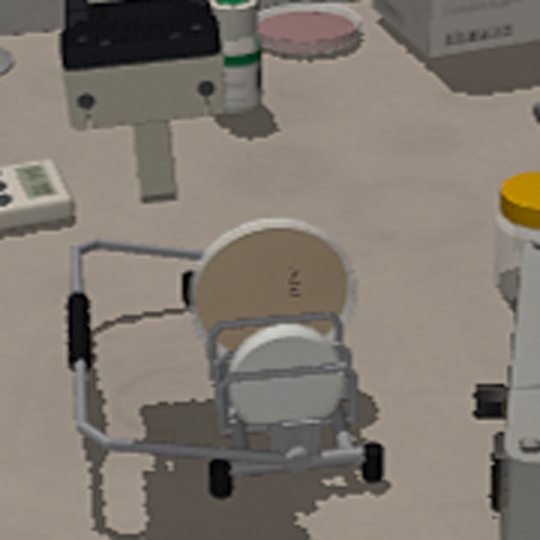

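The bail lies on its stop. Next is a look at the dish from above.

Call:
send_rows --targets '[[1, [0, 0, -40], 0], [1, [0, 0, -40], 0], [1, [-40, 5, -20], 0], [1, [0, 0, 0], 0]]'

```text
t: 15.55
tool_pos: [0.5009, -0.0149, 0.2192]
orientation: [0.184, 3.08, 0.006]
force: [-1.1, -0.6, 0.8]
opening: 0.0278
```

```bash
python3 - <<'E'
from h import *
s,M=st(); c=look("wrist","w8"); print(c["position"],c["orientation"])
for k in optics.cut_out("wrist","dish_center")[:2]:
    ys,xs=np.nonzero(k["region"]); print(k["confidence"],k["point"],xs.min(),xs.max(),ys.min(),ys.max())
im=cv2.imread("pics/w8.png");cv2.imwrite("pics/w8c.png",cv2.resize(im[60:300,180:400],None,fx=2.5,fy=2.5,interpolation=cv2.INTER_CUBIC))
E
```

```text
t 15.55 pos [ 0.5009 -0.0149  0.2192] q [-0.1382 -0.2002  1.8113  0.0081  1.4747 -1.5901] F [-1.1036 -0.6256  0.804 ] open 0.027777107424685803
x [-0.9913  0.1192 -0.056 ] y [0.119  0.9929 0.0071] z [ 0.0565  0.0003 -0.9984]
[ 0.4099 -0.0051  0.3799] [-0.2839 -0.2622  1.4338]
0.67 [306.8, 227.0] 293 317 172 285
```

View pics/w8.png

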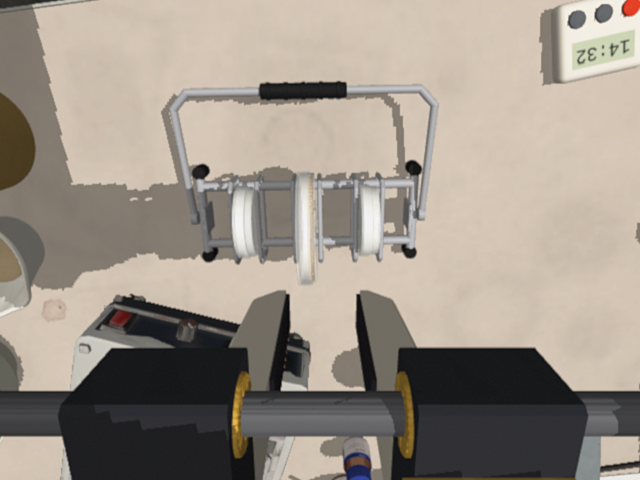

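```bash
python3 - <<'E'
from h import *
im=cv2.imread("pics/w8.png");cv2.imwrite("pics/w8c.png",cv2.resize(im[160:300,260:360],None,fx=4,fy=4,interpolation=cv2.INTER_CUBIC))
E
```

```text
(no output)
```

View pics/w8c.png

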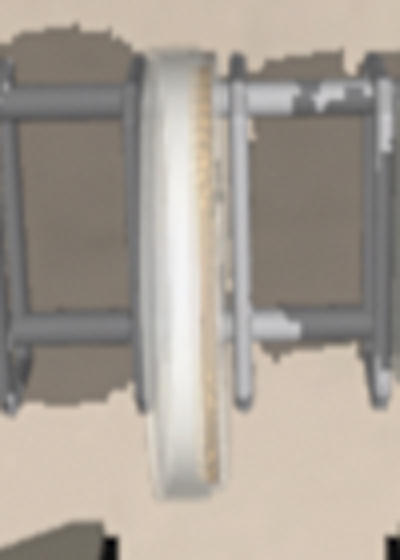

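```bash
python3 - <<'E'
from h import *
c=look("wrist"); np.set_printoptions(precision=4,suppress=True)
# rack feet, dish top/ends
f=[atz(c,p,.008) for p in [(200,171),(413,167.5),(208.5,254),(409.5,252)]]
print(np.array(f),np.mean(f,0))
print("top",atz(c,(305.5,227),.1),"top edges",atz(c,(295,227),.1),atz(c,(316,227),.1)); print("near end",atz(c,(304.5,172.5),.055),"far",atz(c,(307,284),.055))
s,M=st(); print("yaw tool y",np.arctan2(M[1,1],M[0,1]))
E
```

```text
[[ 0.4633 -0.1148  0.008 ]
 [ 0.4823  0.0668  0.008 ]
 [ 0.5393 -0.1235  0.008 ]
 [ 0.5598  0.0599  0.008 ]] [ 0.5112 -0.0279  0.008 ]
top [ 0.4949 -0.0251  0.1   ] top edges [ 0.4941 -0.0321  0.1   ] [ 0.4958 -0.018   0.1   ]
near end [ 0.4666 -0.0234  0.055 ] far [ 0.5583 -0.0336  0.055 ]
t 15.7 pos [ 0.4953 -0.0145  0.2137] q [-0.1387 -0.2029  1.8232  0.0079  1.4756 -1.5907] F [-0.1352 -1.007  -0.9022] open 0.03973458286105706
x [-0.9918  0.1191 -0.0458] y [0.1189 0.9929 0.0069] z [ 0.0463  0.0014 -0.9989]
yaw tool y 1.4516223029505522
```

```bash
python3 - <<'E'
from h import *
q,o=plan([.513,-.027,.14],-.015,grip=-.2,n=3)
q,o=plan([.513,-.027,.072],start=q,ori=o,grip=-.2,n=4)
E
```

```text
[[-0.2, [-5.2, -3.6, 24.8], -0.005], [-0.2, [-5.2, -3.7, 24.8], -0.005], [-0.2, [-5.2, -3.6, 24.8], -0.005]]
[[-0.2, [0.8, -0.1, 17.0], 0.0], [-0.2, [0.8, -0.1, 17.0], 0.0], [-0.2, [0.7, -0.1, 17.0], 0.0], [-0.2, [0.8, -0.2, 16.9], 0.0]]
```

Call:
send_rows --targets '[[-0.2, [-5, -3.6, 25], -0.015], [-0.2, [-5, -3.6, 25], 0], [-0.2, [-5, -3.6, 25], 0], [-0.2, [0, 0, 0], 0], [-0.2, [0, 0, 0], 0]]'

```text
t: 16.2
tool_pos: [0.5114, -0.0267, 0.1392]
orientation: [0.162, 3.093, 0.006]
force: [0.5, 0.7, -0.2]
opening: 0.0368
```

```bash
python3 - <<'E'
from h import *
st(); look("wrist","w9"); look("scene","c9")
im=cv2.imread("pics/c9.png");cv2.imwrite("pics/c9c.png",cv2.resize(im[180:350,320:480],None,fx=3.5,fy=3.5,interpolation=cv2.INTER_CUBIC))
E
```

```text
t 16.2 pos [ 0.5114 -0.0267  0.1392] q [-0.1588 -0.1031  1.8714  0.009   1.3293 -1.6268] F [ 0.463   0.6752 -0.199 ] open 0.03683210933477267
x [-0.9935  0.1046 -0.0443] y [0.1044 0.9945 0.0064] z [ 0.0448  0.0017 -0.999 ]
```

View pics/w9.png

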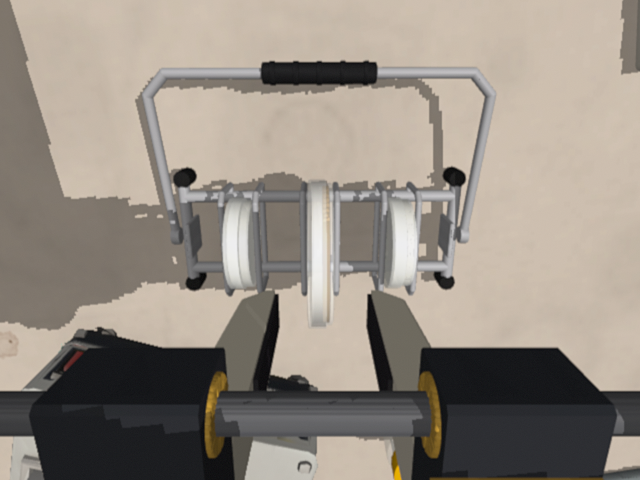

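View pics/c9c.png

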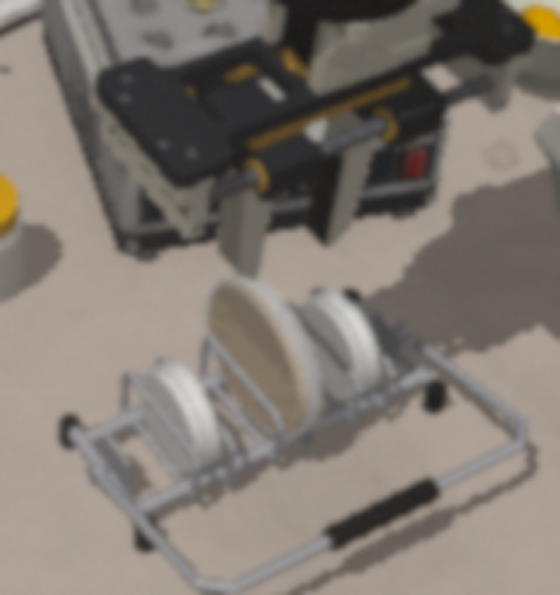

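The fingers straddle the dish in the wrist view, with the dish at column 318 and the finger midline at 322. Now down and grip.

Call:
send_rows --targets '[[-0.2, [0, 0, 17], 0], [-0.2, [0.5, 0, 17], 0], [-0.2, [0.5, 0, 17], 0], [-0.2, [0.5, 0, 16], 0], [-1, [0, 0, 0], 0], [-1, [0, 0, 0], 0], [-1, [0, 0, 0], 0], [-1, [0, 0, 0], 0], [-1, [0, 0, 0], 0], [-1, [0, 0, 0], 0], [-1, [0, 0, 0], 0]]' --newtons 20

```text
t: 17.4
tool_pos: [0.5156, -0.0272, 0.0745]
orientation: [0.162, 3.087, 0.005]
force: [-1.2, -1.8, 6.7]
opening: 0.0149
```

```bash
python3 - <<'E'
from h import *
st(); look("side","s10")
im=cv2.imread("pics/s10.png");cv2.imwrite("pics/s10c.png",cv2.resize(im[180:380,200:380],None,fx=3,fy=3,interpolation=cv2.INTER_CUBIC))
E
```

```text
t 17.4 pos [ 0.5156 -0.0272  0.0745] q [-0.158  -0.0263  1.9232  0.0088  1.1954 -1.6272] F [-1.1515 -1.795   6.7295] open 0.014935837043837668
x [-0.9933  0.1044 -0.0497] y [0.1043 0.9945 0.0055] z [ 0.05    0.0003 -0.9987]
```

View pics/s10c.png

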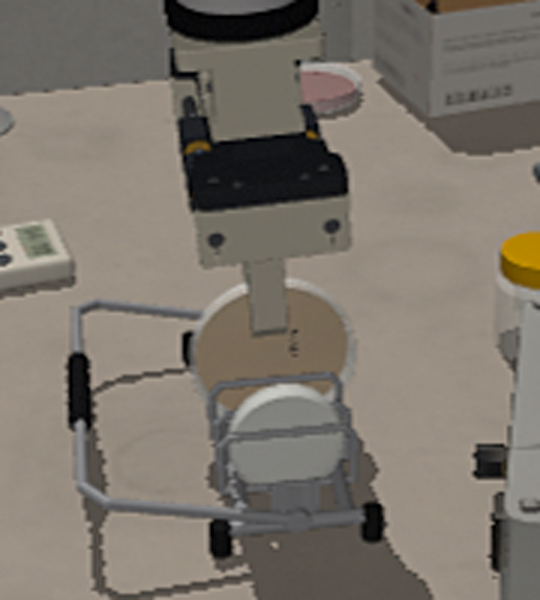

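The dish is pinched with an opening of 14.9 mm. Lifting straight up.

Call:
send_rows --targets '[[-1, [-0.5, 0, -10], 0], [-1, [-1, 0, -20], 0], [-1, [-1.5, 0, -30], 0], [-1, [-2, 0, -40], 0], [-1, [-2, 0, -40], 0], [-1, [-2, 0, -40], 0], [-1, [0, 0, 0], 0], [-1, [0, 0, 0], 0]]'

```text
t: 18.25
tool_pos: [0.5154, -0.0277, 0.2548]
orientation: [0.161, 3.087, 0.006]
force: [-0.9, -0.8, -0.6]
opening: 0.015
```

```bash
python3 - <<'E'
from h import *
import pickle
s,M=st(); c={n:look(n,n+"11") for n in ["side","scene","wrist"]}
pts={}
for n in ["side","scene"]:
    for k in optics.cut_out(n,"dish_center")[:1]:
        ys,xs=np.nonzero(k["region"]); print(n,k["confidence"],k["point"],xs.min(),xs.max(),ys.min(),ys.max())
a=cv2.imread("pics/side11.png")[60:260,200:380];b=cv2.imread("pics/scene11.png")[130:330,330:510]
cv2.imwrite("pics/b11.png",np.hstack([cv2.resize(a,None,fx=2.2,fy=2.9),cv2.resize(b,None,fx=2.2,fy=2.9)]))
E
```

```text
t 18.25 pos [ 0.5154 -0.0277  0.2548] q [-0.1598 -0.1631  1.7139  0.0092  1.5413 -1.6262] F [-0.8728 -0.8142 -0.6306] open 0.015008402130244552
x [-0.9933  0.1042 -0.0499] y [0.1041 0.9946 0.0065] z [ 0.0503  0.0012 -0.9987]
side 0.75 [288.1, 196.9] 258 318 165 222
scene 0.55 [408.9, 208.3] 386 425 183 234
```

View pics/b11.png

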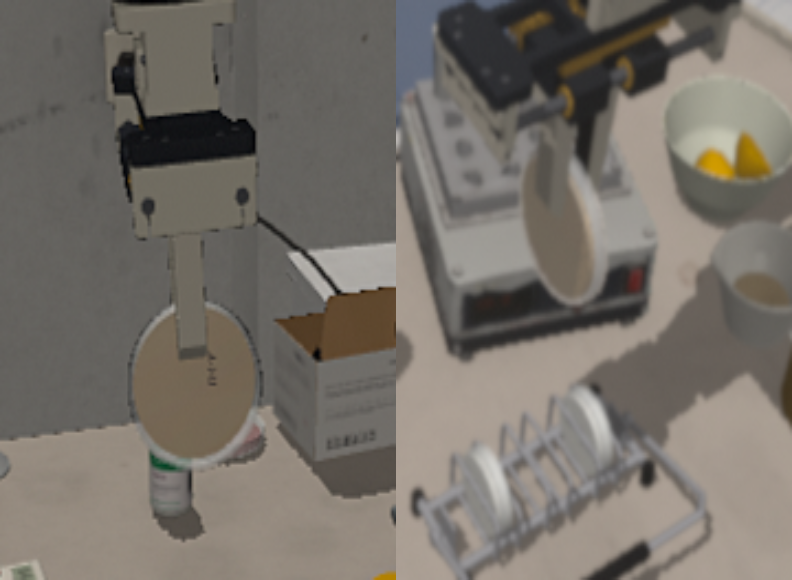

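```bash
python3 - <<'E'
from h import *
s,M=st(); S=look("scene");D=look("side")
X,e=tri([(S,(406.8,208.6)),(D,(289,193))]); print(X,e, "tool frame",M.T@(X-s["tool_pos"]))
for d in [.0195]:
  for ex in [-.005,0,.005]: 
    P=s["tool_pos"]+M@[ex,0,d]; print(ex,P,proj(D,P),proj(S,P))
E
```

```text
t 18.5 pos [ 0.5139 -0.0276  0.2513] q [-0.1599 -0.1603  1.7175  0.0088  1.5408 -1.6262] F [ 0.3888  0.2743 -0.2699] open 0.014710403393115691
x [-0.9936  0.1044 -0.044 ] y [0.1042 0.9945 0.0064] z [ 0.0444  0.0018 -0.999 ]
[ 0.5167 -0.0301  0.2318] [4.4, 4.4] tool frame [-0.0022 -0.0023  0.0196]
-0.005 [ 0.5197 -0.0281  0.2321] [[288.4158 194.1064]] [[403.1619 205.5396]]
0 [ 0.5147 -0.0276  0.2318] [[285.0618 194.4368]] [[405.012  207.4578]]
0.005 [ 0.5097 -0.0271  0.2316] [[281.7023 194.7677]] [[406.8762 209.3905]]
```

The dish is held and clear, with its centre about 19.5 mm past the TCP along the fingers. Now a sharper measurement of the camera head's slope from zoomed views.

```bash
python3 - <<'E'
import cv2
d=cv2.imread("pics/side0.png");s=cv2.imread("pics/scene0.png")
cv2.imwrite("pics/dz.png",cv2.resize(d[145:205,370:445],(750,600),interpolation=cv2.INTER_CUBIC))
cv2.imwrite("pics/sz.png",cv2.resize(s[165:235,155:230],(750,700)[:2] if 0 else (640,597),interpolation=cv2.INTER_CUBIC))
E
```

```text
(no output)
```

View pics/dz.png

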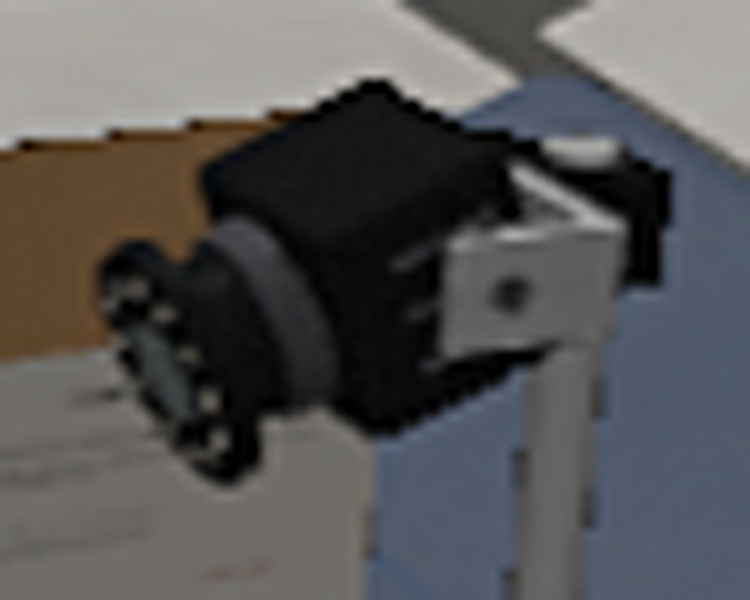

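View pics/sz.png

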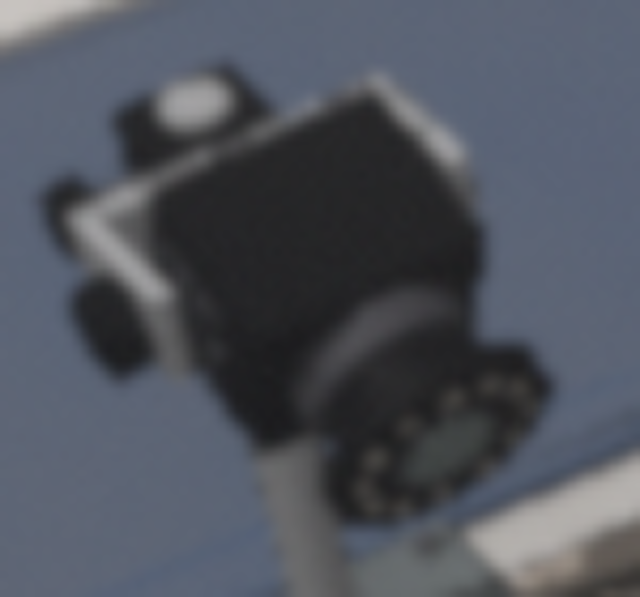

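```bash
cat > fit.py <<'E'
from h import *
import pickle
from scipy.optimize import least_squares
cs,out=pickle.load(open("m0.pkl","rb")); S,D=cs["scene"],cs["side"]
dz=lambda a:np.array(a)/10+[370,145]; sz=lambda a:np.array(a)/8.533+[155,165]
ledD=dz([(128,290),(165,313),(190,352),(210,400),(217,440),(183,438),(122,345)]); ledS=sz([(525,385),(497,378),(460,390),(412,425),(375,458),(365,492),(403,500)])
gD=dz((163,372)); gS=sz((452,447))
def ax(az,p): 
    x=np.array([np.cos(p)*np.cos(az),np.cos(p)*np.sin(az),np.sin(p)]); y=np.array([-np.sin(az),np.cos(az),0]); return x,y,np.cross(x,y)
def model(v):
    az,p=v[3:5]; x,y,z=ax(az,p); L=np.array([v[0],v[1],.172-.06*np.sin(p)+v[2]]); return L,x,y,z
th=np.linspace(0,2*np.pi,181)[:-1]
def res(v):
    L,x,y,z=model(v); r=v[5]; circ=L+r*(np.cos(th)[:,None]*y+np.sin(th)[:,None]*z); o=[]
    for c,led,g,b in [(D,ledD,gD,v[6:8]),(S,ledS,gS,v[8:10])]:
        pc=proj(c,circ)+b
        for q in led:
            i=np.argmin(np.linalg.norm(pc-q,axis=1)); o+=list((pc[i]-q)/.7)
        o+=list((proj(c,L)[0]+b-g)/.7)
    o+=list(v[6:10]/1.5)+[(v[3]-.08)/.03,v[2]/.001]
    return np.array(o)
if __name__=="__main__":
    np.set_printoptions(precision=4,suppress=True)
    for p0 in (.3,.45):
        f=least_squares(res,[.774,.205,0,.08,p0,.02,0,0,0,0],x_scale=[.01,.01,.001,.05,.05,.01,1,1,1,1],diff_step=1e-4)
        L,x,_,_=model(f.x); C=np.linalg.inv(f.jac.T@f.jac); print(f.x,f.cost,"L",L,"focus",L-.16*x,"sd",np.sqrt(np.diag(C))[:6])
E
python3 fit.py
```

```text
[ 0.7718  0.2044 -0.0001  0.0876  0.4144  0.0201  0.6666 -0.3355  0.2574
  0.9064] 1.999933263256596 L [0.7718 0.2044 0.1477] focus [0.6259 0.1916 0.0833] sd [0.0027 0.0025 0.001  0.0216 0.0253 0.0005]
[ 0.7718  0.2043 -0.0001  0.0858  0.4132  0.0201  0.7131 -0.2083  0.2382
  0.9545] 2.0357684669264535 L [0.7718 0.2043 0.1478] focus [0.6258 0.1918 0.0835] sd [0.0027 0.0025 0.001  0.0216 0.0254 0.0005]
```

The fit gives a slope of about 0.414 rad, azimuth of about 0.086 rad, and focus near (0.626, 0.192, 0.083). Next I'll turn the dish to face the camera's azimuth, rise to the reach limit there and build up the tilt.

```bash
python3 - <<'E'
from h import *
q,o=plan([.57,.05,.61],1.38,grip=-1,n=10)
print(q,R.from_rotvec(o).as_matrix())
E
```

```text
[[-1, [-6.3, 8.5, -35.5], 0.138], [-1, [-5.1, 9.3, -35.5], 0.138], [-1, [-3.8, 10.0, -35.5], 0.138], [-1, [-2.4, 10.4, -35.5], 0.138], [-1, [-0.9, 10.6, -35.5], 0.138], [-1, [0.5, 10.6, -35.5], 0.138], [-1, [2.0, 10.4, -35.5], 0.138], [-1, [3.4, 10.1, -35.6], 0.138], [-1, [4.8, 9.5, -35.5], 0.138], [-1, [6.1, 8.8, -35.6], 0.138]]
[0.57002199 0.05004429 0.610028  ] [[-0.0860739   0.99526088  0.04524455]
 [ 0.99628618  0.08608803  0.00163969]
 [-0.0022631   0.04521765 -0.9989746 ]]
```

Call:
send_rows --targets '[[-1, [-6, 8.5, -35.5], 0.138], [-1, [-5, 9, -35.5], 0.138], [-1, [-4, 10, -35.5], 0.138], [-1, [-2.5, 10.5, -35.5], 0.138], [-1, [-1, 10.5, -35.5], 0.138], [-1, [0.5, 10.5, -35.5], 0.138], [-1, [2, 10.5, -35.5], 0.138], [-1, [3.5, 10, -35.5], 0.138], [-1, [5, 9.5, -35.5], 0.138], [-1, [6, 9, -35.5], 0.138]]'

```text
t: 19.6
tool_pos: [0.5697, 0.0502, 0.6122]
orientation: [2.107, 2.284, 0.051]
force: [0.7, 0.0, -0.4]
opening: 0.0148
```

Call:
send_rows --targets '[[-1, [0, 20, -20], 0], [-1, [0, 20, -20], 0], [-1, [0, 20, -15], 0], [-1, [0, 20, -10], 0], [-1, [0, 20, -10], 0], [-1, [0, 20, -10], 0]]'

```text
t: 20.2
tool_pos: [0.635, 0.0554, 0.6468]
orientation: [2.075, 2.263, 0.108]
force: [-0.6, 0.7, 0.4]
opening: 0.0151
```

```bash
python3 -c "
from h import *
st()"
```

```text
t 20.2 pos [0.635  0.0554 0.6468] q [ 0.0037  0.6238  0.0224  0.0073  2.3968 -0.0771] F [-0.5657  0.7139  0.406 ] open 0.015111999156515829
x [-0.0861  0.9963 -0.0032] y [0.9914 0.086  0.0985] z [ 0.0984  0.0053 -0.9951]
```

Call:
send_rows --targets '[[-1, [0, 35, -5], 0], [-1, [0, 35, -5], 0], [-1, [0, 35, -5], 0], [-1, [0, 35, -5], 0], [-1, [0, 35, -5], 0], [-1, [0, 35, -5], 0]]'

```text
t: 20.8
tool_pos: [0.7373, 0.0642, 0.6004]
orientation: [2.015, 2.197, 0.239]
force: [0.1, -0.1, -0.7]
opening: 0.0153
```

```bash
python3 -c "
from h import *
st()"
```

```text
t 20.8 pos [0.7373 0.0642 0.6004] q [ 0.011   0.7093  0.0224  0.016   2.1908 -0.0648] F [ 0.1166 -0.0832 -0.7428] open 0.01529387469620183
x [-0.086   0.9963 -0.0034] y [0.9723 0.0847 0.2176] z [ 0.2171  0.0154 -0.976 ]
```

Call:
send_rows --targets '[[-1, [0, 35, -20], 0], [-1, [0, 35, -20], 0], [-1, [0, 35, -20], 0], [-1, [0, 35, -20], 0]]'

```text
t: 21.2
tool_pos: [0.765, 0.0667, 0.6225]
orientation: [1.958, 2.136, 0.349]
force: [0.5, 0.3, -0.6]
opening: 0.015
```

```bash
python3 -c "
from h import *
st()"
```

```text
t 21.2 pos [0.765  0.0667 0.6225] q [ 0.0096  0.6921  0.0224  0.025   2.1007 -0.0609] F [ 0.4563  0.2728 -0.5595] open 0.014951081854500834
x [-0.0861  0.9963 -0.0032] y [0.9435 0.0826 0.321 ] z [ 0.3201  0.0246 -0.9471]
```

Call:
send_rows --targets '[[-1, [0, 35, -20], 0], [-1, [0, 35, -20], 0], [-1, [0, 35, -20], 0]]'

```text
t: 21.5
tool_pos: [0.7805, 0.0681, 0.6464]
orientation: [1.913, 2.087, 0.43]
force: [-0.4, -0.0, -0.4]
opening: 0.015
```

```bash
python3 - <<'E'
from h import *
s,M=st(); print("p",np.arcsin(M[2,1]),"az",np.arctan2(M[1,1],M[0,1]))
c=look("wrist","w12"); print(c["position"],c["orientation"])
E
```

```text
t 21.5 pos [0.7805 0.0681 0.6464] q [ 0.008   0.6718  0.0229  0.0317  2.0386 -0.0587] F [-0.3666 -0.0444 -0.433 ] open 0.014995686166309039
x [-0.0861  0.9963 -0.003 ] y [0.914  0.0802 0.3977] z [ 0.3965  0.0315 -0.9175]
p 0.4090137496798881 az 0.08753408041101751
[0.7071 0.1444 0.7981] [-0.278  -0.4192  0.0239]
```

View pics/w12.png

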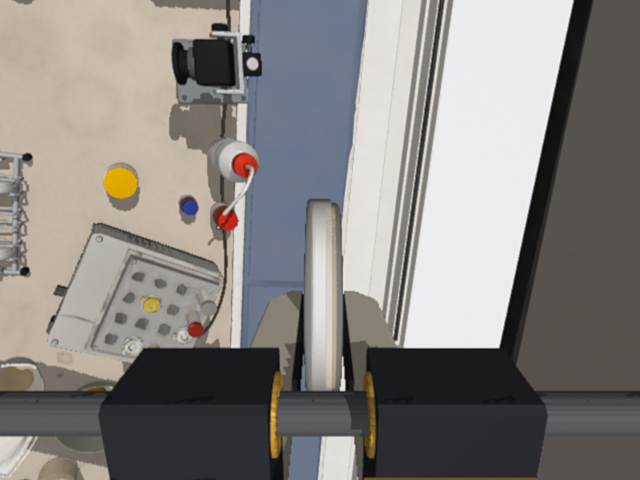

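From high up the wrist view shows the camera from above, with the ring edge-on at (180,63) and the base plate around (210,70). The dish is held square in the jaws. I'll measure the azimuth from this view.

```bash
python3 - <<'E'
import cv2
im=cv2.imread("pics/w12.png");cv2.imwrite("pics/w12c.png",cv2.resize(im[20:115,160:270],(770,600) if 0 else (700,604),interpolation=cv2.INTER_CUBIC)[:600])
E
```

```text
(no output)
```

View pics/w12c.png

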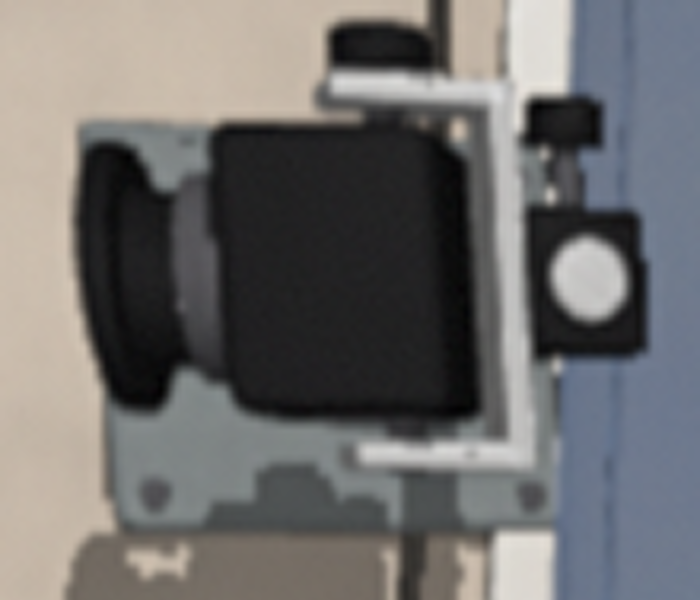

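```bash
python3 - <<'E'
from h import *
c=look("wrist"); np.set_printoptions(precision=4,suppress=True)
w=lambda a:np.array(a)/6.364+[160,20]
def seg(n,a,b,z):
    A,B=atz(c,w(a),z),atz(c,w(b),z); d=A-B
    an=np.arctan2(d[1],d[0]); print(n,A[:2],B[:2],"az as y-dir",an-np.pi/2,"as x",an)
seg("base front",(82,125),(125,528),.008); seg("base side",(555,525),(125,528),.008)
seg("screws",(530,495),(155,495),.01)
seg("ring",(103,143),(142,410),.147); seg("bracket",(503,95),(528,465),.19); seg("box front",(212,130),(232,405),.19); seg("box back",(465,170),(480,415),.17)
seg("armL",(505,85),(325,85),.19); seg("armR",(530,455),(350,455),.19)
print("ring mid at lens z",atz(c,w((122,277)),.147)[:2])
from fit import model
print(proj(c,[.7718,.2044,.1477]),w((122,277)))
E
```

```text
base front [0.781  0.2546] [0.7908 0.1579] az as y-dir 0.10061976224394731 as x 1.6714160890388439
base side [0.9057 0.1692] [0.7908 0.1579] az as y-dir -1.4732933128337613 as x 0.09750301396113523
screws [0.8979 0.1764] [0.7982 0.1669] az as y-dir -1.4758469010190876 as x 0.094949425775809
ring [0.7721 0.2324] [0.7796 0.1802] az as y-dir 0.14399438791422625 as x 1.7147907147091228
bracket [0.8461 0.2467] [0.8536 0.1752] az as y-dir 0.10431191504583226 as x 1.6751082418407288
box front [0.7884 0.2319] [0.7924 0.1807] az as y-dir 0.07828917454676887 as x 1.6490855013416654
box back [0.843  0.2343] [0.8476 0.1854] az as y-dir 0.0925639736217363 as x 1.6633603004166329
armL [0.8465 0.2487] [0.8102 0.2433] az as y-dir -1.4239442410404977 as x 0.1468520857543989
armR [0.854  0.1772] [0.8162 0.1734] az as y-dir -1.4705854426966325 as x 0.10021088409826406
ring mid at lens z [0.7757 0.2066]
[[176.2171  64.821 ]] [179.1703  63.5261]
```

```bash
cat > fit2.py <<'E'
from fit import *
def res2(v):
    L,x,y,z=model(v); r=res(v); r[-2]=(v[3]-.097)/.01
    ps=proj(D,L+.06*x-.036*y)[0]+v[6:8]-dz((512,292))
    return np.r_[r,ps/1.0]
np.set_printoptions(precision=4,suppress=True)
f=least_squares(res2,[.773,.205,0,.09,.41,.02,0,0,0,0],x_scale=[.01,.01,.001,.05,.05,.01,1,1,1,1],diff_step=1e-4)
L,x,_,_=model(f.x); C=np.linalg.inv(f.jac.T@f.jac); print(f.x,f.cost,"L",L,"focus",L-.16*x,"sd",np.sqrt(np.diag(C))[:6]); print(res2(f.x))
E
python3 fit2.py
```

```text
[ 0.7713  0.2043 -0.0003  0.0962  0.3947  0.0198  0.9107  0.2081  0.1122
  1.2323] 2.6469467096533665 L [0.7713 0.2043 0.1487] focus [0.6243 0.1901 0.0871] sd [0.0026 0.0025 0.0009 0.0095 0.0215 0.0005]
[ 0.2816 -0.53   -0.3182  0.394  -0.1735  0.3368  0.0479  0.0059  0.376
 -0.0512 -0.3385  0.3845 -0.0424 -0.095   0.3349 -0.0337 -0.1597  0.1082
  0.1132  0.3102  0.1992  0.0969 -0.2491 -0.512   0.142   0.1694  0.3256
 -0.1491  0.2294  0.4057 -0.6355 -0.8126  0.6071  0.1387  0.0748  0.8216
 -0.081  -0.2641 -0.6444 -0.6801]
```

The best estimate is slope 0.40, azimuth 0.096 and focus about (0.626, 0.190, 0.085). The tool's jaw axis is at 0.409 and 0.0875. Next I'll carry the dish there by way of a waypoint above.

```bash
python3 - <<'E'
from h import *
q,o=plan([.60,.188,.30],-.008,grip=-1,step=45)
E
```

```text
[[-1, [13.6, -29.3, 25.1], -0.001], [-1, [13.6, -29.3, 25.1], -0.001], [-1, [13.7, -29.3, 25.1], -0.001], [-1, [13.7, -29.3, 25.1], -0.001], [-1, [13.7, -29.3, 25.1], -0.001], [-1, [13.8, -29.3, 25.1], -0.001], [-1, [13.8, -29.2, 25.1], -0.001], [-1, [13.8, -29.2, 25.0], -0.001], [-1, [13.8, -29.2, 25.1], -0.001], [-1, [13.9, -29.3, 25.0], -0.001]]
```

Call:
send_rows --targets '[[-1, [13.5, -29, 25], -0.008], [-1, [13.5, -29, 25], 0], [-1, [13.5, -29, 25], 0], [-1, [13.5, -29, 25], 0], [-1, [13.5, -29, 25], 0], [-1, [13.5, -29, 25], 0], [-1, [14, -29, 25], 0], [-1, [14, -29, 25], 0], [-1, [14, -29, 25], 0], [-1, [14, -29, 25], 0]]'

```text
t: 22.6
tool_pos: [0.629, 0.1745, 0.35]
orientation: [1.912, 2.092, 0.427]
force: [0.4, 0.2, -0.7]
opening: 0.0148
```

```bash
python3 - <<'E'
from h import *
s,M=st(); print("p",np.arcsin(M[2,1]),"az",np.arctan2(M[1,1],M[0,1]))
look("side","s13"); look("wrist","w13")
plan(np.array([.626,.1905,.085])-.0195*M[:,2],grip=-1,step=30)
E
```

```text
t 22.6 pos [0.629  0.1745 0.35  ] q [ 0.2251 -0.1415  1.5777 -0.059   1.3037  0.1396] F [ 0.4122  0.1682 -0.7477] open 0.014827903264414471
x [-0.0886  0.9961 -0.0035] y [0.915  0.0828 0.3949] z [ 0.3936  0.0318 -0.9187]
p 0.40594801799118674 az 0.09026458244295833
[[-1, [2.1, -11.9, 27.3], 0.0], [-1, [2.1, -11.9, 27.3], 0.0], [-1, [2.1, -11.9, 27.3], 0.0], [-1, [2.1, -11.9, 27.3], 0.0], [-1, [2.1, -12.0, 27.2], 0.0], [-1, [2.0, -11.9, 27.3], 0.0], [-1, [2.1, -12.0, 27.2], 0.0], [-1, [2.0, -11.9, 27.3], 0.0]]
```

View pics/s13.png

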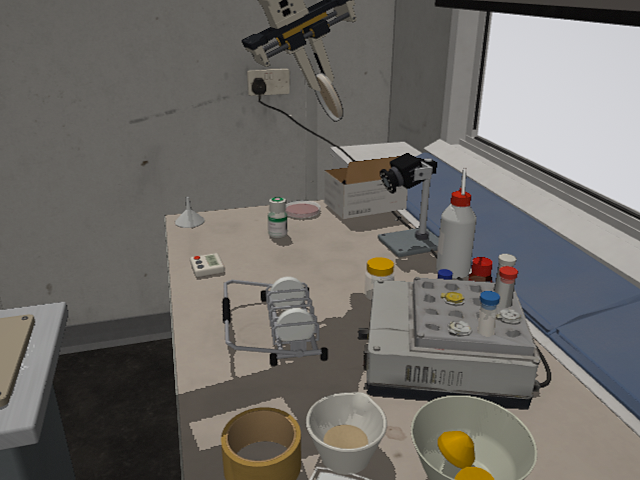

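View pics/w13.png

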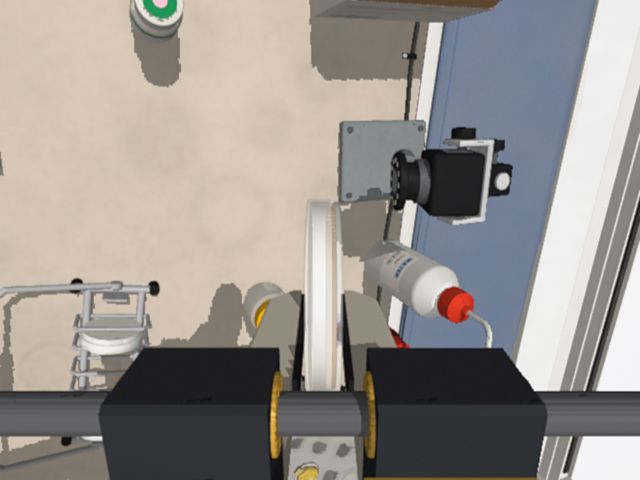

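The ring's face is parallel to the dish in the wrist view (columns about 392 to 405, vertical) and the bottle stands clear at (157,10). Moving the dish to the focus.

Call:
send_rows --targets '[[-1, [2, -12, 27], 0], [-1, [2, -12, 27], 0], [-1, [2, -12, 27], 0], [-1, [2, -12, 27], 0], [-1, [2, -12, 27], 0], [-1, [2, -12, 27], 0], [-1, [2, -12, 27], 0], [-1, [2, -11.5, 28], 0], [-1, [0, 0, 0], 0], [-1, [0, 0, 0], 0]]'

```text
t: 23.7
tool_pos: [0.6278, 0.189, 0.1157]
orientation: [1.912, 2.091, 0.428]
force: [0.7, -0.3, 0.4]
opening: 0.0147
```

```bash
python3 - <<'E'
from h import *
s,M=st(); print("p",np.arcsin(M[2,1]),"az",np.arctan2(M[1,1],M[0,1]))
print("dish",s["tool_pos"]+.0195*M[:,2])
d=look("side","s14"); c=look("scene","c14"); look("wrist","w14")
a=cv2.imread("pics/side14.png") if 0 else cv2.imread("pics/s14.png")
cv2.imwrite("pics/s14c.png",cv2.resize(a[120:270,290:450],None,fx=4.5,fy=4,interpolation=cv2.INTER_CUBIC))
b=cv2.imread("pics/c14.png"); cv2.imwrite("pics/c14c.png",cv2.resize(b[150:320,150:310],None,fx=4,fy=3.5,interpolation=cv2.INTER_CUBIC))
E
```

```text
t 23.7 pos [0.6278 0.189  0.1157] q [ 0.2535 -0.0035  1.8792 -0.0897  0.8667  0.2085] F [ 0.6534 -0.3479  0.3578] open 0.014724140475121997
x [-0.0884  0.9961 -0.0036] y [0.9147 0.0826 0.3956] z [ 0.3943  0.0317 -0.9184]
p 0.40670281711640693 az 0.09009277943737776
dish [0.6355 0.1896 0.0978]
```

View pics/s14c.png

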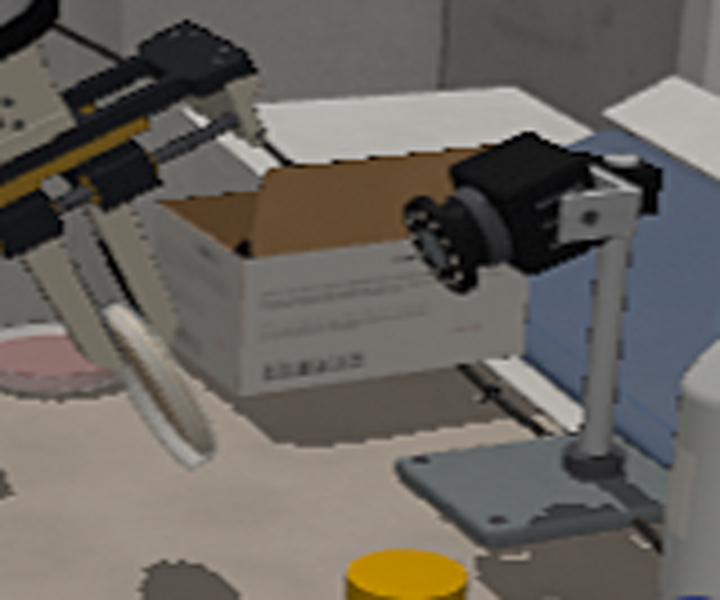

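View pics/c14c.png

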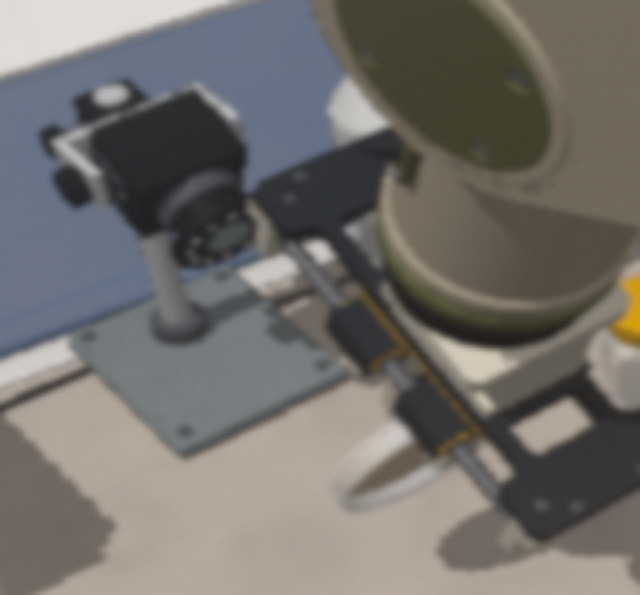

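View pics/w14.png

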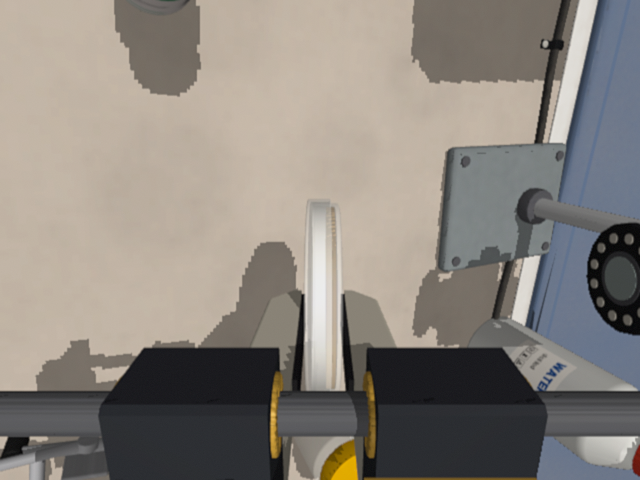

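```bash
python3 - <<'E'
from h import *
from fit import dz,sz,S,D
np.set_printoptions(precision=4,suppress=True)
W=look("wrist"); s,M=st(); a=cv2.imread("pics/w14.png"); cv2.imwrite("pics/w14c.png",cv2.resize(a[200:360,560:640],None,fx=3.7,fy=3.7,interpolation=cv2.INTER_CUBIC))
l=[(W,(622.5,278)),(D,dz((163,372))),(S,sz((452,447)))]
print(tri(l),tri(l[:2]),tri([l[0],l[2]]),tri(l[1:]))
dish=s["tool_pos"]+.0195*M[:,2]
print("pred lens px if dish at (.626,.1905,.085)",proj(W,[.7725,.2045,.148]))
for p in [(320,203),(340,207)]: pass
E
```

```text
t 23.9 pos [0.6287 0.1894 0.1176] q [ 0.2538 -0.006   1.8789 -0.0898  0.8657  0.2089] F [0.128  0.2875 0.4387] open 0.014970278851935576
x [-0.0884  0.9961 -0.0029] y [0.9133 0.0822 0.3989] z [ 0.3976  0.0326 -0.917 ]
(array([0.772 , 0.2047, 0.1475]), [2.1, 1.0, 3.0]) (array([0.7734, 0.205 , 0.1483]), [0.6, 0.6]) (array([0.754 , 0.21  , 0.1598]), [0.5, 0.5]) (array([0.7716, 0.2044, 0.1466]), [1.9, 1.9])
pred lens px if dish at (.626,.1905,.085) [[618.7379 278.6416]]
```

View pics/w14c.png

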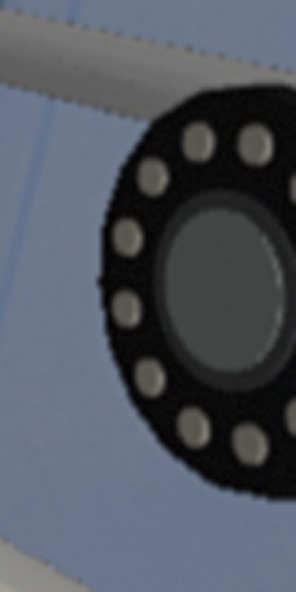

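```bash
cat > fit3.py <<'E'
from fit import *
W=look("wrist"); wz=lambda a:np.array(a)/3.7+[560,200]
ledW=wz([(198,141),(256,145),(152,176),(127,238),(126,309),(150,377),(194,427),(250,444)]); gW=wz((224,290))
def res3(v,sd=True):
    L,x,y,z=model(v); r=res(v); r[-2]=(v[3]-.097)/.02
    ps=proj(D,L+.06*x-.036*y)[0]+v[6:8]-dz((512,292))
    circ=L+v[5]*(np.cos(th)[:,None]*y+np.sin(th)[:,None]*z); pc=proj(W,circ)+v[10:12]; o=[]
    for q in ledW:
        i=np.argmin(np.linalg.norm(pc-q,axis=1)); o+=list((pc[i]-q)/.5)
    o+=list((proj(W,L)[0]+v[10:12]-gW)/.7)
    return np.r_[r,ps/1.5,o,v[10:12]/2.5]
np.set_printoptions(precision=4,suppress=True)
f=least_squares(res3,[.773,.205,0,.09,.41,.02]+[0]*6,x_scale=[.01,.01,.001,.05,.05,.01]+[1]*6,diff_step=1e-4)
L,x,_,_=model(f.x); C=np.linalg.inv(f.jac.T@f.jac); print(f.x,f.cost,"L",L,"x",x,"focus",L-.16*x,"sd",np.sqrt(np.diag(C))[:6]); print(res3(f.x)[-22:])
s,M=st(); F=L-.16*x; T=F-.0195*M[:,2]; print("angle",np.arccos(x@M[:,1])); print("target TCP",T,"shift tool mm",M.T@(T-s["tool_pos"])*1000)
E
python3 fit3.py
```

```text
[ 0.7709  0.2054 -0.0004  0.093   0.3805  0.0199  1.2605  0.6346  0.6608
  1.1809 -0.4787 -0.0213] 3.467242461416937 L [0.7709 0.2054 0.1493] x [0.9245 0.0862 0.3714] focus [0.623  0.1916 0.0899] sd [0.0004 0.001  0.0008 0.0078 0.0084 0.0001]
[-0.4007 -0.216   0.1559  0.434  -0.3496 -0.1917  0.3212  0.2634  0.1554
 -0.6458  0.1424 -0.2251 -0.2111  0.0532 -0.1512  0.1125  0.0694  0.2185
 -0.1296 -0.0281 -0.1915 -0.0085]
t 23.95 pos [0.6284 0.1894 0.1171] q [ 0.2539 -0.0059  1.8796 -0.0898  0.8655  0.209 ] F [-0.2086  0.9384 -0.6168] open 0.01442857525825483
x [-0.0885  0.9961 -0.003 ] y [0.9135 0.0824 0.3984] z [ 0.3971  0.0325 -0.9172]
angle 0.029400996949910618
target TCP [0.6152 0.1909 0.1078] shift tool mm [  2.752  -15.5945   3.3568]
```

The wrist view now pins it down: slope 0.38, azimuth 0.093, focus (0.623, 0.192, 0.090), with the dish 0.03 rad off square. Final shift.

Call:
send_rows --targets '[[-1, [1, -5, 1], 0], [-1, [1, -5, 1], 0], [-1, [0.7, -5.5, 1.4], 0], [-1, [0, 0, 0], 0], [-1, [0, 0, 0], 0], [-1, [0, 0, 0], 0]]'

```text
t: 24.55
tool_pos: [0.6139, 0.1907, 0.1052]
orientation: [1.912, 2.091, 0.427]
force: [0.1, 0.9, -0.4]
opening: 0.0151
```

```bash
python3 - <<'E'
from h import *
s,M=st(); np.set_printoptions(precision=4,suppress=True)
L=np.array([.7709,.2054,.1493]); x=np.array([.9245,.0862,.3714]); F=L-.16*x
C=s["tool_pos"]+.0195*M[:,2]; print("dish",C,"focus",F,"err mm",(C-F)*1000,"ang",np.arccos(x@M[:,1]))
W=look("wrist","w15"); D=look("side","s15"); S=look("scene","c15")
print("rim low pred wrist",proj(W,[C+.045*M[:,2]+.0075*k*M[:,1] for k in (-1,1)]), "lens",proj(W,L))
th=np.linspace(0,2*np.pi,60)
for n,c,img in [("side",D,"s15"),("wrist",W,"w15")]:
    im=cv2.imread(f"pics/{img}.png")
    for k,col in((-1,(0,0,255)),(1,(0,255,0))):
        p=proj(c,C+.045*(np.cos(th)[:,None]*M[:,0]+np.sin(th)[:,None]*M[:,2])+.0075*k*M[:,1]); cv2.polylines(im,[np.round(p*8).astype(int)],True,col,1,cv2.LINE_AA,3)
    if n=="side": im=cv2.resize(im[140:260,280:440],None,fx=4.5,fy=4.5,interpolation=cv2.INTER_CUBIC)
    cv2.imwrite(f"pics/{img}o.png",im)
k=optics.cut_out("side","bottle_center")[0]; print("bottle",k["confidence"],k["point"])
E
```

```text
t 24.55 pos [0.6139 0.1907 0.1052] q [ 0.2637 -0.0247  1.9206 -0.0962  0.8477  0.2234] F [ 0.0757  0.9124 -0.3894] open 0.015086300179757341
x [-0.0886  0.9961 -0.0035] y [0.9148 0.0828 0.3953] z [ 0.394   0.0318 -0.9186]
dish [0.6215 0.1913 0.0873] focus [0.623  0.1916 0.0899] err mm [-1.4383 -0.3323 -2.5529] ang 0.024628254143059497
rim low pred wrist [[310.2434 259.4897]
 [336.7022 259.4796]] lens [[667.4888 288.4108]]
bottle 0.75 [277.1, 219.9]
```

View pics/s15o.png

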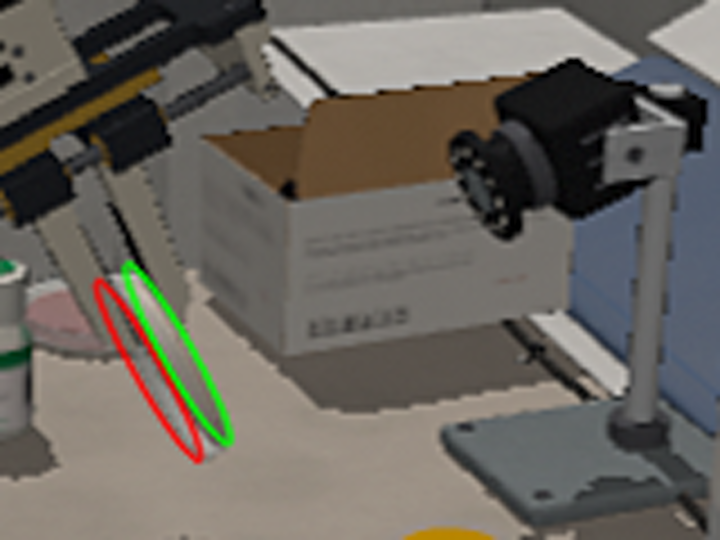

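View pics/w15o.png

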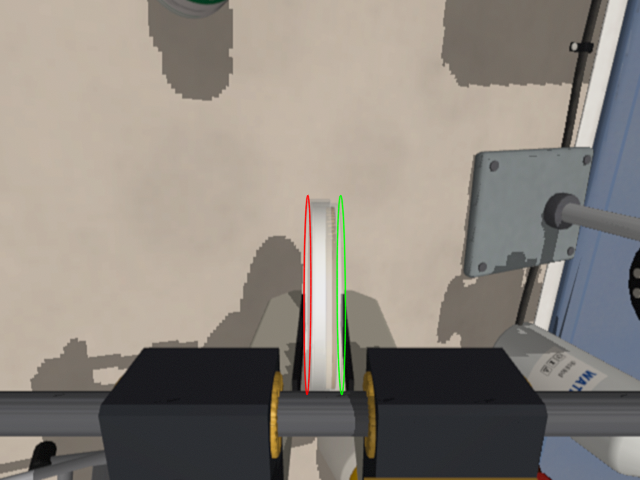

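The modelled dish outline lands on the dish in both views to within about 2 px. One last 3 mm trim and a settle.

Call:
send_rows --targets '[[-1, [0, 2, -2], 0], [-1, [0, 0, 0], 0], [-1, [0, 0, 0], 0], [-1, [0, 0, 0], 0], [-1, [0, 0, 0], 0]]'

```text
t: 25.25
tool_pos: [0.6147, 0.1907, 0.1076]
orientation: [1.912, 2.092, 0.427]
force: [0.7, -0.6, -1.1]
opening: 0.0146
```

```bash
python3 - <<'E'
from h import *
s,M=st(); np.set_printoptions(precision=4,suppress=True)
L=np.array([.7709,.2054,.1493]); x=np.array([.9245,.0862,.3714]); F=L-.16*x
C=s["tool_pos"]+.0195*M[:,2]; print("err mm",(C-F)*1000,"ang",np.arccos(x@M[:,1]))
D=look("side","s16")
E
```

```text
t 25.25 pos [0.6147 0.1907 0.1076] q [ 0.2633 -0.0251  1.9162 -0.0955  0.8529  0.2223] F [ 0.7061 -0.6413 -1.0591] open 0.01455624407407299
x [-0.0886  0.9961 -0.0035] y [0.915  0.0828 0.3949] z [ 0.3936  0.0317 -0.9187]
err mm [-0.5918 -0.3125 -0.1798] ang 0.0241789465253532
```

View pics/s16.png

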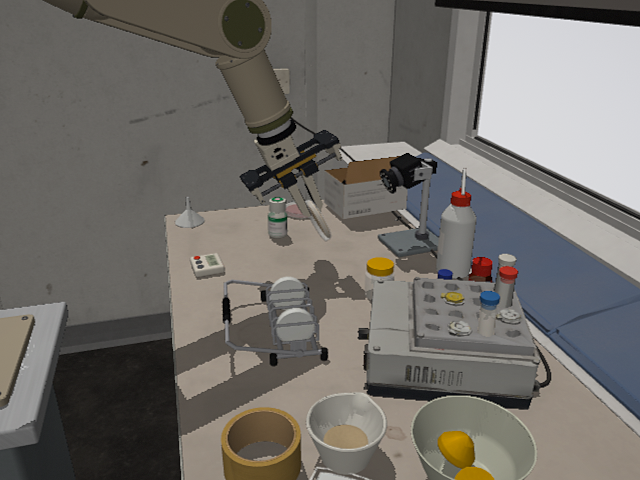

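The dish is at about (320,215) in front of the lens. The bottle is upright at (278,218), the bail is down, and the small dishes, jar and timer have not moved. Handing in.

```bash
python3 -c "
from plant import ticket
print(ticket.close_job())"
```

```text
the job is handed in; nothing more can be done
None
```

I handed the job in with the large dish held in the air at the camera's focus. By my last checks it was in place, but the hand-in reported no verdict.

- **Bottle and bail:** The bottle stands upright and released on the table, about 14 cm to the left of the line of sight. I pushed the bail down onto its stop on the robot's side.
- **Tilting the dish:** The moves can't tilt the tool, so I tilted it by pushing the arm outward against its reach limit, which makes it give up orientation. The tilt stayed when I backed off. I cancelled the small lean from my first test of this before gripping the dish.
- **Last checks:** By the fit, the dish centre is within about 1 mm of the focus and its flat side is about 0.024 rad off square. The grip opening was 14.6 mm on the 15 mm dish, and the clock read about 25 s. In the last side view the bottle was upright, the bail down, and the small dishes, jar, timer and camera looked unmoved.
- **Disagreements:**
  - The separate estimates of the camera's slope ranged from 0.38 to 0.43 rad; I used 0.38, from the fit that added the close wrist view.
  - The cameras disagreed with each other by 2 to 4 mm.
  - The bottle's original spot was about 3 cm from the focus I worked out, though the task says it stood there; I trusted the lens fit.
  - One automatic bottle detection in the scene view was actually the jar, and I ignored it.

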